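# Serve the condiment tins from the hut's sprung-catch chest

### The job

Fold the chest's two-panel lid right open by its handle, then push the wooden wedge into the gap behind the sprung catch's lug and leave it there, so that the rail inside stays clear of the tins while your hand is free. Lift out every tin there is and stand it upright, flat on the floor of the serving tray; then pull the wedge so that the catch springs shut, lay the wedge back on its cork pad, and close the lid flat. Leave the bottle, the can and the mug where they stand.

Things in the scene. Friction and masses are not known exactly. Their poses are not given: they have to be found in the camera images.
- chest: Wooden chest fixed to the table, 144 mm (x) by 330 mm (y), with a ledge on its near side. Origin: centre of the box's underside, at table height; x points away from the robot, y left along the row of tins, z up. Front and back walls 106 mm high (they carry the lid's track), right (-y) end wall 50 mm, floor at 8 mm. All 'chest' figures are in this frame.
- pocket1 (a point): Floor centre of the rightmost of four tin pockets, chest (14.5, -127.5, 8) mm; the others follow at 60 mm steps along chest +y. They are parted by dividers 20 mm high; a tin has about 2.5 mm play all round. The space beyond the fourth takes the folded lid.
- lid (a joint): Bifold lid: angle in rad of the panel hinged at the chest's +y end. 0 = both panels flat, shut; stop at 1.45 = both standing folded at the +y end; right open is above 1.25. The second panel hangs on the first, mirrored, its free edge sliding along the track to the hinge. Panels 165 mm long, 8 mm thick. Stiff: stays where left, about 6 N at the handle moves it.
- lid_hinge (a point): Middle of the lid's hinge line, at the chest's +y end: chest (0, 165, 96) mm, parallel to chest x.
- lid_handle (a point): Middle of the handle: round steel bar 12 mm thick, 90 mm long along chest x, on two posts; it can turn in the fingers. It belongs to the hinged panel, 140 mm from the hinge line, 38 mm off the panel's face. At lid angle a it is at chest y = 165 - 140 cos a + 42 sin a, z = 96 + 140 sin a + 42 cos a (mm).
- catch (a joint): Sprung catch, m. 0 = shut: its steel rail inside (57 to 67 mm up) overhangs the near ends of the tins by 10 mm so that they cannot be lifted. It slides towards the robot (chest -x), up to 0.024; tins are free above 0.0135. A spring (3 N shut, 5 N at 0.016) shuts it.
- catch_lug (a point): Middle of the catch's outer lug, a steel block on the ledge that moves with the catch: 14 mm (x) by 36 mm (y), top 95 mm up. When shut it is at chest (-129, 0, 76) mm, its back face 14 mm from the striker block's face: an upright gap, open at both y ends and above.
- gap_mouth (a point): Middle of the gap's right-hand (-y) mouth when the catch is shut: fixed point at chest (-115, -18, 77.5) mm, 7 mm in front of the face of the striker block (fixed steel, chest x -108 to -72, y -18 to 18, top 95 mm up). The gap runs from here 36 mm along chest +y.
- ledge (a point): Point on the ledge's top, 55 mm above the table, at chest (-123, -80, 55) mm: where the wedge is slid along chest +y towards the gap. The ledge spans chest x -170 to -72 and y -170 to 100 mm; beside the striker block it is bare back to the chest's wall at x = -72.
- wedge_grip (a point): Wooden wedge, 125 mm long, 45 mm high, 0.1 kg. Point on its blunt part, halfway up, midway across; x axis to the thin tip, 104.5 mm ahead; blunt end 20.5 mm behind. Blunt part 30 mm wide, flanks parallel, to 44.5 mm ahead; then it narrows evenly to 8 mm at the tip, all on the +y flank: the -y flank is straight throughout. It starts lying on its pad.
- wedge_mid (a point): Middle of the wedge's length, 42 mm ahead of wedge_grip. Slid tip first along chest +y, straight flank on the striker block, until this point is level with the lug's middle, its parallel part stands between lug and block, holds the catch at 0.016 and stays when let go.
- pad: Thin cork pad fixed on the table, 170 mm (x) by 90 mm (y), 3 mm thick: the wedge's place, lying, within its outline. Origin: centre of its underside.
- tin1_bar (a point): Flat aluminium tin, 90 mm (x) by 50 mm (y) by 45 mm high, 0.25 kg, with an upright wooden grip bar on its lid, 50 mm (x) by 14 mm (y) by 32 mm high. Point: middle of the bar, 61 mm above the tin's underside; axes as the tin's. Two to four tins are present, in any of the pockets; None if absent.
- tin2_bar (a point): Flat aluminium tin, 90 mm (x) by 50 mm (y) by 45 mm high, 0.25 kg, with an upright wooden grip bar on its lid, 50 mm (x) by 14 mm (y) by 32 mm high. Point: middle of the bar, 61 mm above the tin's underside; axes as the tin's. Two to four tins are present, in any of the pockets; None if absent.
- tin3_bar (a point): Flat aluminium tin, 90 mm (x) by 50 mm (y) by 45 mm high, 0.25 kg, with an upright wooden grip bar on its lid, 50 mm (x) by 14 mm (y) by 32 mm high. Point: middle of the bar, 61 mm above the tin's underside; axes as the tin's. Two to four tins are present, in any of the pockets; None if absent.
- tin4_bar (a point): Flat aluminium tin, 90 mm (x) by 50 mm (y) by 45 mm high, 0.25 kg, with an upright wooden grip bar on its lid, 50 mm (x) by 14 mm (y) by 32 mm high. Point: middle of the bar, 61 mm above the tin's underside; axes as the tin's. Two to four tins are present, in any of the pockets; None if absent.
- tray: Low wooden serving tray fixed on the table, 222 mm (x) by 148 mm (y); floor at 6 mm, rim 6 mm thick, 18 mm high. Origin: centre of its underside. It takes four tins two by two, their long sides along the tray's x.
- sauce_bottle: Bystander: brown glass bottle, 60 mm across, 190 mm high. Origin: centre of its base.
- drink_can: Bystander: drink can, 66 mm across, 120 mm high. Origin: centre of its base.
- mug: Bystander: white mug, 80 mm across, 85 mm high. Origin: centre of its base.

How it is judged:
By the outcome, as a careful person would: the job done as asked, in the order asked, and still so for the second after the job is handed in, with the robot touching nothing.
Of tin1, tin2, tin3, tin4 only 2 to 4 are there at a start; the rules pass over those that are not, and their reading is None.
At some moment in a run one of tin1, tin2, tin3, tin4, wedge may be knocked a few centimetres aside while the robot is not near it.
It also fails if it takes over 210 s, if anything falls off the work surface, if the arm or the gripper's body presses on something with over 40 N, if the wrist force passes 120 N, or if a joint passes its speed limit or range.

### The arm

A 7-joint arm with a two-finger parallel gripper is mounted at the origin on the work surface. World frame = base frame: x ahead of the robot, y to its left, z up, the work surface at z = 0. Lengths are in m, angles in degrees, forces in N, time in s.
With the tool pointing down it reaches from about 0.35 to 0.9 m from the base axis. Payload 7.2 kg.
Tool frame: the origin (TCP) lies between the finger pads; the fingertips stand 14 mm ahead of it and the grasp point (between the pads) lies 5 mm behind it; z points along the fingers, y is the line along which they close (so a half turn about z gives the same grasp; the last joint's range is limited). The gripper opens to 88 mm and grips with 3 to 60 N. Pads are 20 mm wide; open, the fingers measure 115 mm over their backs; the gripper's body (75 mm by 178 mm) begins 61 mm behind the grasp point.
Start: joints at [-77.074, 23.554, -0.728, 91.456, 0.321, 64.991, -4.71], TCP at [0.181, 0.598, 0.237] pointing down, gripper open.
Joint ranges: [-169.25, 169.25], [-16.82, 113.86], [-84.01, 82.57], [7.8, 145.47], [-59.2, 239.2], [7.22, 106.19], [-163.78, 163.78]. Speed limits (degrees/s): [136.94, 136.94, 172.46, 172.46, 180, 180, 180].

### API

Orientations are given as a 3x3 rotation matrix whose columns are the frame's x, y, z axes.
In Python, from cell import state, camera, camera_info, hand_in gives the robot as it stands.
- The arm moves only by the shell command python3 -m crank 'ROWS'. ROWS is JSON, a list of rows, each an object of numbers: "rx", "ry", "rz": the turn, a rotation vector about the tool's x, y, z in degrees; "x", "y", "z": the shift along the tool's x, y, z in m; "gripper": the closure, from 0 (fully open) to 1 (shut). In form: [{"rx": .., "ry": .., "rz": .., "x": .., "y": .., "z": .., "gripper": ..}, ...]. A call has 1 to 10 rows; each row shifts and turns the commanded pose from where the row before left it, along the tool's axes as they then stand; what a row does not reach is not made up. A row lasts 1/12 s, in which the tool goes at most 41.7 mm and 7.16 degrees, less where a joint would pass 70% of its speed; a pose out of reach is approached as far as the arm can. A call with a gripper value outside its range is refused whole. The fingers move at their own pace and stop on an object; the grip force is fixed at half the most. Time passes only in rows, so rows that do not move let the fingers close. It gives the time, the measured TCP pose, the force, the opening and the grip force at its end, in the units of the state.
- state(): the state, without advancing time (a new reading comes with each control period).
- camera(name): name is "scene" or "top" or "wrist"; returns (picture, depth): 400x640x3 uint8, blue, green, red; 400x640 float32, m along the optical axis (not along the pixel's ray), 0 where there is no reading.
- camera_info(name): a dict with "mtx" (3x3 intrinsics, pixels), "k1" (the pictures are not rectified: a ray, as slopes to the right and down, at radius r is drawn at 1 + k1 r^2 times it, then the intrinsics apply), "R" (3x3) and "t" (3): a world point X has camera coordinates R X + t. Camera axes: x right, y down, z forward; pixel columns grow to the right and rows downward; lengths in m; the calibration is good to about 2 mm. A picture is of the moment at which its call begins: read the wrist's pose just before it. camera_info takes no time and is no camera call; for the wrist camera it gives the pose at the moment of the call.
- hand_in(): hands the job in; it is judged then, once.
The state is a dict: "time_s": time; "joints": joint angles; "qvel": joint speeds; "effort": joint torques, N m; "position": TCP position; "tcp_rot": TCP orientation; "force": force on the tool from outside, world axes, zero at the start; "moment": the same for the moment, N m; "finger_gap": finger opening in m; "grip_force": force on a finger pad.
Only numpy, scipy, OpenCV 4.12 (cv2) and the standard library are available. Lean on these libraries where they do the work, as an engineer would, in place of code of your own. Each camera call takes 0.05 s, during which the arm holds its last target. There are 200 camera calls.

## Working session

There is one attempt and no reset: what is moved stays moved. The work goes in short steps, Python scripts to look and compute and a shell command to move; the robot and the scene stay as the last step left them, time stands still between calls to the robot, and variables do not carry over. Pictures are saved under pics/ and viewed, at most 14 in all, crops included, and the job is handed in when it is done.

```bash
mkdir -p pics; ls
python3 - <<'E'
from cell import *
import cv2
s=state();print(s)
for n in("scene","top"):
    p,d=camera(n);cv2.imwrite(f"pics/{n}0.png",p);i=camera_info(n);print(n,i)
E
```

```text
pics
{'time_s': 0.0, 'joints': array([-77.07248199,  23.60027063,  -0.72927839,  91.50289333,
         0.32123316,  64.99306624,  -4.71096738]), 'qvel': array([-0.10407029,  0.00723374, -0.00377047, -0.05302114, -0.08001152,
        0.04963631,  0.05858306]), 'effort': array([-5.09272159e-04, -5.87931204e+01,  6.41810317e-01, -2.91088486e+01,
       -5.37528587e-02,  1.79800711e-02,  1.20714071e-04]), 'position': array([0.18090101, 0.59773187, 0.2358145 ]), 'tcp_rot': array([[-9.57148225e-01,  2.89598244e-01, -3.63401894e-04],
       [ 2.89598448e-01,  9.57146890e-01, -1.60316681e-03],
       [-1.16445299e-04, -1.63970889e-03, -9.99998649e-01]]), 'force': array([ 0.3497537 ,  0.40853337, -0.67563663]), 'moment': array([0.01305825, 0.00473427, 0.05581924]), 'grip_force': 0.0, 'finger_gap': 0.08804894182713309}
scene {'mtx': array([[492.07156115,   0.        , 326.8772042 ],
       [  0.        , 492.07156115, 188.62020477],
       [  0.        ,   0.        ,   1.        ]]), 'k1': -0.04955285904485793, 'R': array([[ 0.86686648,  0.49829993,  0.01548199],
       [ 0.43237882, -0.73600242, -0.5209117 ],
       [-0.24817548,  0.45825498, -0.85347016]]), 't': array([-0.54742359, -0.16441835,  1.64840616])}
top {'mtx': array([[377.30350197,   0.        , 318.90897149],
       [  0.        , 377.30350197, 201.21255058],
       [  0.        ,   0.        ,   1.        ]]), 'k1': 0.012149460233673227, 'R': array([[ 0.01587027, -0.99980091, -0.0120944 ],
       [-0.98855094, -0.01387417, -0.15024831],
       [ 0.1500506 ,  0.01434041, -0.98857431]]), 't': array([0.06084264, 0.60302042, 1.10974341])}
```

View pics/top0.png

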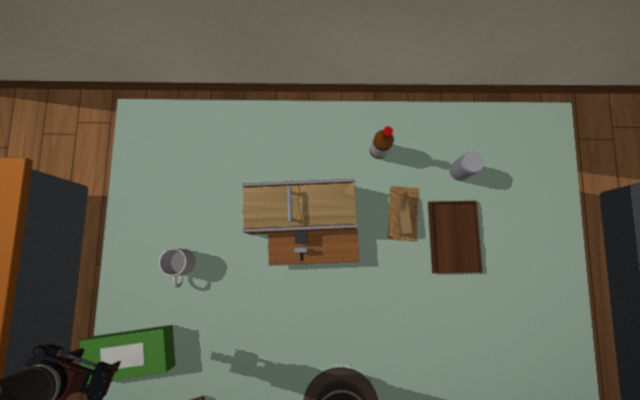

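View pics/scene0.png

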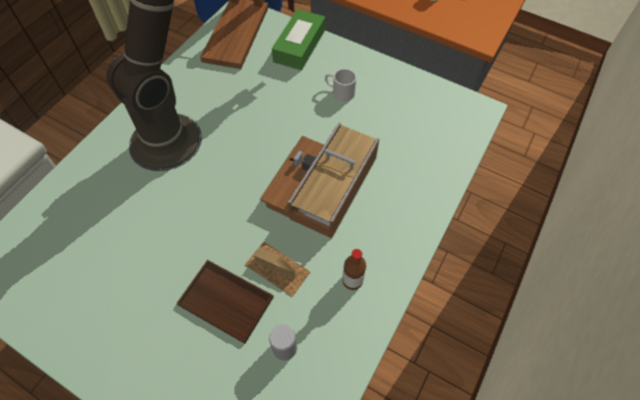

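The top view shows the chest spanning columns 243–356, rows 180–232, with the handle at (291,203). The pad and wedge are at (404,214), the tray at (455,237), the bottle at (382,143), the can at (466,166) and the mug at (176,262). The scene view shows the same layout.

```bash
cat > h.py <<'E'
from cell import *
import cv2, numpy as np
def und(i,uv):
    uv=np.asarray(uv,float).reshape(-1,1,2)
    return cv2.undistortPoints(uv,i["mtx"],np.array([i["k1"],0,0,0,0]))[:,0]
def plane(i,uv,z):
    n=und(i,uv);R,t=np.array(i["R"]),np.array(i["t"]);c=-R.T@t
    d=np.c_[n,np.ones(len(n))]@R
    return c+d*((z-c[2])/d[:,2])[:,None]
def wmap(i,d):
    h,w=d.shape;v,u=np.mgrid[:h,:w];n=und(i,np.c_[u.ravel(),v.ravel()])
    P=np.c_[n,np.ones(len(n))]*d.reshape(-1,1)
    X=(P-np.array(i["t"]))@np.array(i["R"]);X[d.ravel()==0]=np.nan
    return X.reshape(h,w,3)
def rect(xy):
    (c,s,a)=cv2.minAreaRect((np.asarray(xy)*1000).astype(np.float32)); 
    return np.round(c,1),np.round(s,1),round(a,2)
def proj(i,X):
    r,_=cv2.Rodrigues(np.array(i["R"]));return cv2.projectPoints(np.asarray(X,float).reshape(-1,1,3),r,np.array(i["t"]),i["mtx"],np.array([i["k1"],0,0,0,0]))[0][:,0]
def snap(n):
    i=camera_info(n);p,d=camera(n);return i,p,d
E
python3 - <<'E'
from h import *
for n,box in(("top",(225,100,500,290)),):
    i,p,d=snap(n);X=wmap(i,d)
    a,b,c,e=box
    W=X[b:e,a:c];I=p[b:e,a:c]
    z=W[...,2]
    def comp(m,lab):
        k,L,S,C=cv2.connectedComponentsWithStats(m.astype(np.uint8))
        for j in range(1,k):
            if S[j,4]>15: print(lab,S[j]+[a,b,0,0,0],"rect",rect(W[L==j][:,:2]),"z",np.round(np.nanmedian(z[L==j]),4),np.round(np.nanmax(z[L==j]),4))
    comp((z>.085)&(z<.115),"lid")
    comp((z>.045)&(z<.065),"ledge")
    comp((z>.03)&(z<.055),"wedge")
    comp((z>.115),"tall")
    comp((z>.010)&(z<.03),"rim")
    hsv=cv2.cvtColor(I,cv2.COLOR_BGR2HSV)
    print(hsv[214-b,395-a],hsv[240-b,455-a],z[240-b,455-a],hsv[205-b,330-a],hsv[270-b,400-a])
    cv2.imwrite("pics/c1.png",cv2.resize(I[60:],None,fx=2.9,fy=2.9,interpolation=cv2.INTER_CUBIC))
E
```

```text
lid [372 139  20  14  70] rect (array([ 761.8, -111.3]), array([59.2, 26.1]), 70.88) z 0.101 0.1148
lid [458 153  24  23 135] rect (array([ 705. , -365.5]), array([63.9, 39.8]), 38.78) z 0.1056 0.1146
lid [ 242  179  115   64 5554] rect (array([563.6, 127. ]), array([179.2, 328.3]), 3.29) z 0.1006 0.1148
lid [294 248  13   5  62] rect (array([452. , 121.4]), array([11.5, 35.1]), 1.11) z 0.0949 0.0997
ledge [370 145  19  11  37] rect (array([ 760.5, -109.7]), array([58.2, 22.5]), 67.75) z 0.0541 0.063
ledge [454 159  16  20  53] rect (array([ 702.9, -359.9]), array([64., 27.]), 31.48) z 0.0539 0.0637
ledge [399 193  13  41 322] rect (array([ 568.8, -187.7]), array([122.7,  30.8]), 6.08) z 0.0485 0.055
ledge [ 268  229   91   37 2770] rect (array([462.4,  86.3]), array([ 98.3, 269. ]), 3.25) z 0.0555 0.0647
wedge [370 145  17  13  48] rect (array([ 760. , -108.4]), array([57.3, 21.2]), 64.66) z 0.0455 0.0547
wedge [452 160  18  19  69] rect (array([ 701.5, -359.8]), array([63.1, 25.3]), 34.4) z 0.0436 0.0548
wedge [398 193  14  42 382] rect (array([ 569.4, -187.4]), array([123.9,  31.6
[... 911 characters left out ...]
z 0.1356 0.1942
tall [463 152  22  21 335] rect (array([ 713.1, -375.8]), array([56.6, 60.5]), 46.13) z 0.1202 0.1255
tall [287 186   5  36 148] rect (array([580.5, 153. ]), array([99.9, 11.6]), 2.53) z 0.1429 0.1478
rim [369 148  17  11  33] rect (array([ 760.1, -108.1]), array([55.4, 19.3]), 64.32) z 0.0187 0.0291
rim [450 162  16  19  57] rect (array([ 702.4, -358.6]), array([63. , 24.5]), 31.14) z 0.0196 0.0299
rim [397 195   5  40  48] rect (array([ 568.5, -177.9]), array([ 10.7, 123.2]), 86.58) z 0.0187 0.0293
rim [429 201  54  73 615] rect (array([ 503.3, -350.6]), array([221.8, 149.1]), 1.88) z 0.0179 0.0258
[ 16 131 119] [ 10 169  62] 0.004393619786531223 [ 18 113 131] [ 63  31 147]
```

View pics/c1.png

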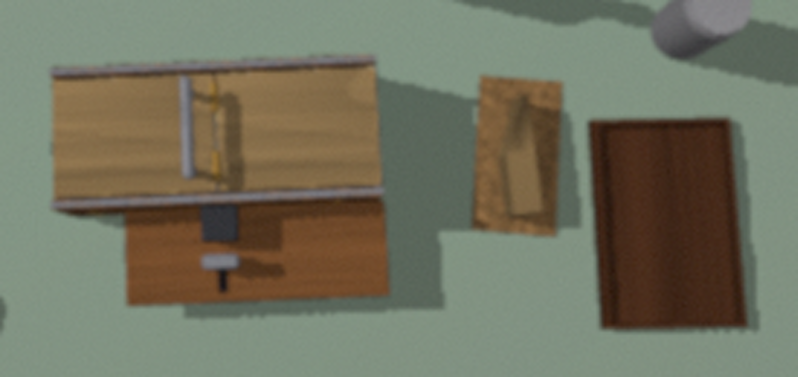

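The crop shows the handle bar along chest x, the lug and striker on the ledge, and the wedge on the pad with its tip away from the robot. The measured chest pose is about (581.2, 128.1) mm with yaw 3.25°. I'll go above the handle.

```bash
cat >> h.py <<'E'
yaw=np.radians(3.25);O=np.array([581.2,128.1]);C=np.array([[np.cos(yaw),-np.sin(yaw)],[np.sin(yaw),np.cos(yaw)]])
def cw(x,y): return O+C@np.array([x,y])   # chest->world mm
def go(xy,z,yang=None,grasp=True):
    """deltas (mm) in tool axes to bring grasp point to world xy,z mm; yang = wanted heading of tool y from world +y, deg"""
    s=state();R=s["tcp_rot"];p=s["position"]*1000
    rz=0
    if yang is not None:
        h=np.degrees(np.arctan2(-R[0,1],R[1,1]));rz=-(yang-h);rz=(rz+90)%180-90
        R=R@cv2.Rodrigues(np.radians([0,0,rz]))[0]
    T=np.array([*xy,z-5])
    print("rz",round(rz,2),"xyz",np.round(R.T@(T-p),1),"tilt",np.round(np.degrees(R[:2,2]),2),"F",np.round(s["force"],1),"gap",round(s["finger_gap"]*1e3,1),"t",s["time_s"])
E
R20='{"x":-0.0207,"y":-0.0259}'
python3 -m crank '[{"rz":-6.7},{"rz":-6.7},{"rz":-6.7},{"x":-0.0207,"y":-0.0259},{"x":-0.0207,"y":-0.0259},{"x":-0.0207,"y":-0.0259},{"x":-0.0207,"y":-0.0259},{"x":-0.0207,"y":-0.0259},{"x":-0.0207,"y":-0.0259},{"x":-0.0207,"y":-0.0259}]'
python3 -m crank '[{"x":-0.0207,"y":-0.0259},{"x":-0.0207,"y":-0.0259},{"x":-0.0207,"y":-0.0259},{"x":-0.0207,"y":-0.0259},{"x":-0.0207,"y":-0.0259},{"x":-0.0207,"y":-0.0259},{"x":-0.0207,"y":-0.0259},{"x":-0.0207,"y":-0.0259},{"x":-0.0207,"y":-0.0259},{"x":-0.0207,"y":-0.0259}]'
python3 -m crank '[{"x":-0.01,"y":-0.01},{"x":0,"y":0},{"x":0,"y":0}]'
python3 -c "
from h import *
go(cw(0,25),138,3.25)
i,p,d=snap('wrist');cv2.imwrite('pics/w1.png',p)
X=wmap(i,d);m=(X[...,2]>.125)&(X[...,2]<.16);print(rect(X[m][:,:2]),np.nanmax(X[m][:,2]))"
```

```text
rz -20.08 xyz [-373.1 -466.6  103.4] tilt [-0.02 -0.07] F [ 1.  -0.3  0.5] gap 87.6 t 0.15schema error: expected keys rx, ry, rz, x, y, z, gripper
schema error: expected keys rx, ry, rz, x, y, z, gripper
schema error: expected keys rx, ry, rz, x, y, z, gripper
Traceback (most recent call last):
ValueError: zero-size array to reduction operation fmax which has no identity
```

View pics/w1.png

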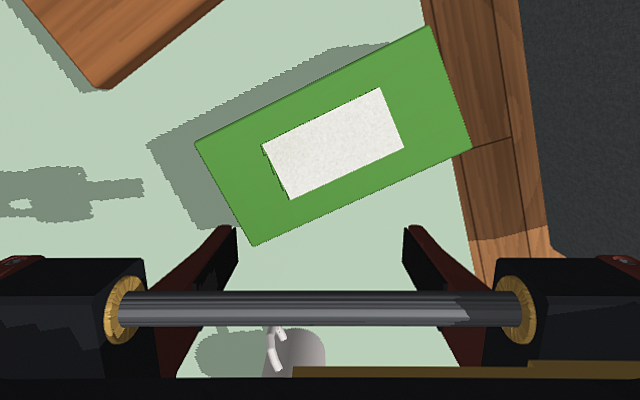

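All seven keys are required in each row. The wrist view shows the green box at (330,140), with the gripper body wide along the closing axis.

```bash
python3 -m crank '[{"rx":0,"ry":0,"rz":-6.7,"x":0,"y":0,"z":0,"gripper":0},{"rx":0,"ry":0,"rz":-6.7,"x":0,"y":0,"z":0,"gripper":0},{"rx":0,"ry":0,"rz":-6.7,"x":0,"y":0,"z":0,"gripper":0},{"rx":0,"ry":0,"rz":0,"x":-0.023,"y":-0.029,"z":0,"gripper":0},{"rx":0,"ry":0,"rz":0,"x":-0.023,"y":-0.029,"z":0,"gripper":0},{"rx":0,"ry":0,"rz":0,"x":-0.023,"y":-0.029,"z":0,"gripper":0},{"rx":0,"ry":0,"rz":0,"x":-0.023,"y":-0.029,"z":0,"gripper":0},{"rx":0,"ry":0,"rz":0,"x":-0.023,"y":-0.029,"z":0,"gripper":0},{"rx":0,"ry":0,"rz":0,"x":-0.023,"y":-0.029,"z":0,"gripper":0},{"rx":0,"ry":0,"rz":0,"x":-0.023,"y":-0.029,"z":0,"gripper":0}]'
python3 -m crank '[{"rx":0,"ry":0,"rz":0,"x":-0.023,"y":-0.029,"z":0,"gripper":0},{"rx":0,"ry":0,"rz":0,"x":-0.023,"y":-0.029,"z":0,"gripper":0},{"rx":0,"ry":0,"rz":0,"x":-0.023,"y":-0.029,"z":0,"gripper":0},{"rx":0,"ry":0,"rz":0,"x":-0.023,"y":-0.029,"z":0,"gripper":0},{"rx":0,"ry":0,"rz":0,"x":-0.023,"y":-0.029,"z":0,"gripper":0},{"rx":0,"ry":0,"rz":0,"x":-0.023,"y":-0.029,"z":0,"gripper":0},{"rx":0,"ry":0,"rz":0,"x":-0.023,"y":-0.029,"z":0,"gripper":0},{"rx":0,"ry":0,"rz":0,"x":-0.023,"y":-0.029,"z":0,"gripper":0},{"rx":0,"ry":0,"rz":0,"x":-0.023,"y":-0.029,"z":0,"gripper":0},{"rx":0,"ry":0,"rz":0,"x":0,"y":0,"z":0,"gripper":0}]'
python3 -c "
from h import *
go(cw(0,25),138,3.25)
i,p,d=snap('wrist')
X=wmap(i,d);m=(X[...,2]>.125)&(X[...,2]<.16);print(m.sum(),rect(X[m][:,:2]) if m.any() else 0)"
```

```text
time_s: 1.03
position: [0.3542, 0.4031, 0.2367]
tcp_rot: [[-0.998, -0.057, -0.0], [-0.057, 0.998, 0.0], [0.0, 0.0, -1.0]]
force: [0.3, 0.2, 0.3]
finger_gap: 0.0877
grip_force: 0.0
time_s: 1.87
position: [0.579, 0.1479, 0.2366]
tcp_rot: [[-0.999, -0.048, 0.002], [-0.048, 0.999, -0.004], [-0.002, -0.004, -1.0]]
force: [-0.3, -0.1, 0.1]
finger_gap: 0.0879
grip_force: 0.0
rz -0.51 xyz [ -0.9   5.5 103.5] tilt [ 0.13 -0.22] F [-0.3 -0.1  0.1] gap 87.9 t 1.8667
1901 (array([580.5, 153.5]), array([100.2,  11.7]), 3.45)
```

```bash
python3 -m crank '[{"rx":0,"ry":0,"rz":-0.2,"x":0,"y":0.005,"z":0.02,"gripper":0.4},{"rx":0,"ry":0,"rz":0,"x":0,"y":0,"z":0.03,"gripper":0.4},{"rx":0,"ry":0,"rz":0,"x":0,"y":0,"z":0.03,"gripper":0.4},{"rx":0,"ry":0,"rz":0,"x":0,"y":0,"z":0.023,"gripper":0.4},{"rx":0,"ry":0,"rz":0,"x":0,"y":0,"z":0,"gripper":0.4},{"rx":0,"ry":0,"rz":0,"x":0,"y":0,"z":0,"gripper":1},{"rx":0,"ry":0,"rz":0,"x":0,"y":0,"z":0,"gripper":1},{"rx":0,"ry":0,"rz":0,"x":0,"y":0,"z":0,"gripper":1},{"rx":0,"ry":0,"rz":0,"x":0,"y":0,"z":0,"gripper":1},{"rx":0,"ry":0,"rz":0,"x":0,"y":0,"z":0,"gripper":1}]'
python3 -c "
from h import *
go(cw(0,25),138,3.25)
p=None
for a in np.linspace(0,1.45,16):
    q=np.array([165-140*np.cos(a)+42*np.sin(a),96+140*np.sin(a)+42*np.cos(a)])
    if p is not None: print(np.round(q-p,1),end=' ')
    p=q"
```

```text
time_s: 2.75
position: [0.5755, 0.1596, 0.1352]
tcp_rot: [[-0.998, -0.06, 0.002], [-0.06, 0.998, -0.001], [-0.002, -0.001, -1.0]]
force: [-0.4, -11.0, 5.4]
finger_gap: 0.0252
grip_force: 5.0
rz 0.19 xyz [-3.9 -6.8  2.2] tilt [ 0.13 -0.07] F [ -0.4 -11.    5.4] gap 25.2 t 2.75
[ 4.7 13.3] [ 6.  12.8] [ 7.2 12.2] [ 8.3 11.4] [ 9.4 10.6] [10.4  9.6] [11.2  8.6] [12.   7.4] [12.7  6.2] [13.2  5. ] [13.6  3.7] [13.9  2.4] [14.1  1. ] [14.1 -0.4] [14.  -1.7]
```

```bash
python3 -m crank '[{"rx":0,"ry":0,"rz":0,"x":-0.002,"y":-0.006,"z":0.002,"gripper":1},{"rx":0,"ry":0,"rz":0,"x":0,"y":0,"z":0,"gripper":1},{"rx":0,"ry":0,"rz":0,"x":0,"y":0,"z":0,"gripper":1},{"rx":0,"ry":0,"rz":0,"x":0,"y":0,"z":0,"gripper":1},{"rx":0,"ry":0,"rz":0,"x":0,"y":0,"z":0,"gripper":1},{"rx":0,"ry":0,"rz":0,"x":0,"y":0,"z":0,"gripper":1}]'
python3 -c "
from h import *
go(cw(0,25),138,3.25)"
```

```text
time_s: 3.25
position: [0.5777, 0.1532, 0.1322]
tcp_rot: [[-0.998, -0.059, 0.001], [-0.059, 0.998, -0.002], [-0.001, -0.002, -1.0]]
force: [1.7, -6.5, 3.1]
finger_gap: 0.011
grip_force: 30.0
rz 0.12 xyz [-2.1 -0.2 -0.8] tilt [ 0.07 -0.09] F [ 1.7 -6.5  3.1] gap 11.0 t 3.25
```

```bash
python3 -m crank '[{"rx":0,"ry":0,"rz":0,"x":0,"y":0.0047,"z":-0.0133,"gripper":1},{"rx":0,"ry":0,"rz":0,"x":0,"y":0.006,"z":-0.0128,"gripper":1},{"rx":0,"ry":0,"rz":0,"x":0,"y":0.0072,"z":-0.0122,"gripper":1},{"rx":0,"ry":0,"rz":0,"x":0,"y":0.0083,"z":-0.0114,"gripper":1},{"rx":0,"ry":0,"rz":0,"x":0,"y":0.0094,"z":-0.0106,"gripper":1},{"rx":0,"ry":0,"rz":0,"x":0,"y":0,"z":0,"gripper":1}]'
python3 -c "
from h import *
a=5*1.45/15
go(cw(0,165-140*np.cos(a)+42*np.sin(a)),96+140*np.sin(a)+42*np.cos(a),3.25)"
```

```text
time_s: 3.75
position: [0.5759, 0.1882, 0.1945]
tcp_rot: [[-0.998, -0.059, 0.002], [-0.059, 0.998, -0.003], [-0.002, -0.003, -1.0]]
force: [-1.9, -10.5, 11.6]
finger_gap: 0.0113
grip_force: 30.0
rz 0.12 xyz [-1.9  0.3  1.3] tilt [ 0.13 -0.19] F [ -1.9 -10.5  11.6] gap 11.3 t 3.75
```

```bash
python3 -m crank '[{"rx":0,"ry":0,"rz":0,"x":0,"y":0.0104,"z":-0.0096,"gripper":1},{"rx":0,"ry":0,"rz":0,"x":0,"y":0.0112,"z":-0.0086,"gripper":1},{"rx":0,"ry":0,"rz":0,"x":0,"y":0.012,"z":-0.0074,"gripper":1},{"rx":0,"ry":0,"rz":0,"x":0,"y":0.0127,"z":-0.0062,"gripper":1},{"rx":0,"ry":0,"rz":0,"x":0,"y":0.0132,"z":-0.005,"gripper":1},{"rx":0,"ry":0,"rz":0,"x":0,"y":0.0136,"z":-0.0037,"gripper":1},{"rx":0,"ry":0,"rz":0,"x":0,"y":0.0139,"z":-0.0024,"gripper":1},{"rx":0,"ry":0,"rz":0,"x":0,"y":0.0141,"z":-0.001,"gripper":1},{"rx":0,"ry":0,"rz":0,"x":0,"y":0.0141,"z":0.0004,"gripper":1},{"rx":0,"ry":0,"rz":0,"x":0,"y":0.008,"z":0.001,"gripper":1}]'
python3 -m crank '[{"rx":0,"ry":0,"rz":0,"x":0,"y":0,"z":0,"gripper":1},{"rx":0,"ry":0,"rz":0,"x":0,"y":0,"z":0,"gripper":1},{"rx":0,"ry":0,"rz":0,"x":0,"y":0,"z":0,"gripper":1}]'
python3 -c "
from h import *
for a in (1.35,1.45): go(cw(0,165-140*np.cos(a)+42*np.sin(a)),96+140*np.sin(a)+42*np.cos(a),3.25)"
```

```text
time_s: 4.58
position: [0.5693, 0.3139, 0.2363]
tcp_rot: [[-0.998, -0.06, 0.005], [-0.06, 0.998, 0.0], [-0.005, 0.0, -1.0]]
force: [3.9, -3.9, 6.8]
finger_gap: 0.0114
grip_force: 30.0
time_s: 4.83
position: [0.5692, 0.3153, 0.236]
tcp_rot: [[-0.998, -0.061, 0.005], [-0.061, 0.998, 0.003], [-0.005, 0.003, -1.0]]
force: [5.7, 2.8, 2.0]
finger_gap: 0.0112
grip_force: 30.0
rz 0.24 xyz [ -1.4 -12.3  -0.8] tilt [0.29 0.2 ] F [5.7 2.8 2. ] gap 11.2 t 4.8333
rz 0.24 xyz [-1.4  2.2  1. ] tilt [0.29 0.2 ] F [5.7 2.8 2. ] gap 11.2 t 4.8333
```

```bash
python3 -m crank '[{"rx":0,"ry":0,"rz":0,"x":0,"y":0,"z":0,"gripper":0.65},{"rx":0,"ry":0,"rz":0,"x":0,"y":0,"z":0,"gripper":0.65},{"rx":0,"ry":0,"rz":0,"x":0,"y":0,"z":0,"gripper":0.65},{"rx":0,"ry":0,"rz":0,"x":0,"y":0,"z":0,"gripper":0.65},{"rx":0,"ry":0,"rz":0,"x":0,"y":0,"z":-0.02,"gripper":0.65},{"rx":0,"ry":0,"rz":0,"x":0,"y":0,"z":-0.035,"gripper":0.65},{"rx":0,"ry":0,"rz":0,"x":0,"y":0,"z":-0.035,"gripper":0.5},{"rx":0,"ry":0,"rz":0,"x":0,"y":-0.03,"z":0,"gripper":0.5},{"rx":0,"ry":0,"rz":0,"x":0,"y":-0.03,"z":0,"gripper":0.5},{"rx":0,"ry":0,"rz":0,"x":0,"y":-0.03,"z":0,"gripper":0.5}]'
python3 -m crank '[{"rx":0,"ry":0,"rz":0,"x":0,"y":-0.038,"z":0,"gripper":0.5},{"rx":0,"ry":0,"rz":0,"x":0,"y":-0.038,"z":0,"gripper":0.5},{"rx":0,"ry":0,"rz":0,"x":0,"y":-0.038,"z":0,"gripper":0.5},{"rx":0,"ry":0,"rz":0,"x":0,"y":-0.038,"z":0,"gripper":0.5},{"rx":0,"ry":0,"rz":0,"x":0,"y":-0.038,"z":0,"gripper":0.5},{"rx":0,"ry":0,"rz":0,"x":0,"y":-0.038,"z":0,"gripper":0.5},{"rx":0,"ry":0,"rz":0,"x":0,"y":-0.038,"z":0,"gripper":0.5},{"rx":0,"ry":0,"rz":0,"x":0,"y":-0.038,"z":0,"gripper":0.5},{"rx":0,"ry":0,"rz":0,"x":0,"y":-0.038,"z":0,"gripper":0.5},{"rx":0,"ry":0,"rz":0,"x":0.02,"y":-0.03,"z":0,"gripper":0.5}]'
python3 -m crank '[{"rx":0,"ry":0,"rz":0,"x":0.02,"y":-0.02,"z":0,"gripper":0.5},{"rx":0,"ry":0,"rz":0,"x":0,"y":0,"z":0,"gripper":0.5},{"rx":0,"ry":0,"rz":0,"x":0,"y":0,"z":0,"gripper":0.5}]'
python3 -c "
from h import *
go((540,-187),200,3.25)
i,p,d=snap('wrist');cv2.imwrite('pics/w2.png',p);print(i['R'],i['t'])
i,p,d=snap('top');cv2.imwrite('pics/t2.png',cv2.resize(p[150:290,220:500],None,fx=2.8,fy=2.8,interpolation=cv2.INTER_CUBIC))"
```

```text
time_s: 5.67
position: [0.5725, 0.2232, 0.3249]
tcp_rot: [[-0.998, -0.062, 0.001], [-0.062, 0.998, 0.0], [-0.001, 0.0, -1.0]]
force: [0.1, -1.1, 0.4]
finger_gap: 0.0432
grip_force: 0.0
time_s: 6.5
position: [0.5765, -0.1511, 0.3237]
tcp_rot: [[-0.998, -0.06, 0.0], [-0.06, 0.998, -0.001], [-0.0, -0.001, -1.0]]
force: [-0.5, 0.1, -0.4]
finger_gap: 0.0442
grip_force: 0.0
time_s: 6.75
position: [0.5555, -0.1716, 0.3247]
tcp_rot: [[-0.998, -0.057, 0.0], [-0.057, 0.998, 0.0], [-0.0, 0.0, -1.0]]
force: [0.5, 0.4, -0.7]
finger_gap: 0.044
grip_force: 0.0
rz 0.01 xyz [ 16.4 -14.5 129.7] tilt [0.01 0.01] F [ 0.5  0.4 -0.7] gap 44.0 t 6.75
[[-5.73776160e-02  9.98352474e-01 -3.83865919e-04]
 [ 9.64979345e-01  5.55581614e-02  2.56375027e-01]
 [ 2.55973970e-01  1.43397652e-02 -9.66577311e-01]] [ 0.20280887 -0.58013513  0.33649553]
```

View pics/w2.png

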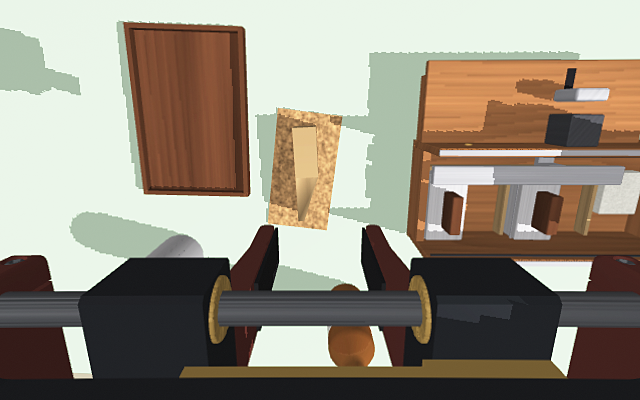

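View pics/t2.png

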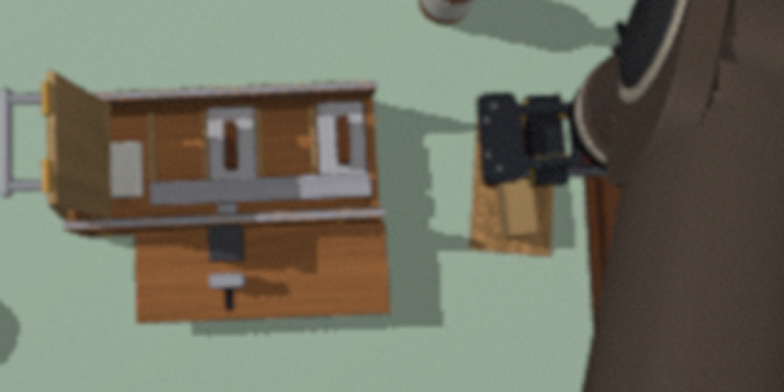

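The wrist view shows the wedge at (305,170), blunt end up-image (near the robot). Tins stand in pockets 1 and 3, with bars at (452,215) and (548,213), and there is a white patch at (615,190) in the lid space. Next I'll measure the wedge, the pad and that patch.

```bash
cat > wedge.py <<'E'
from h import *
def wedge(zt,n='wrist',roi=None):
    i,p,d=snap(n);X=wmap(i,d);z=X[...,2]*1000
    m=(abs(z-zt)<6)
    if roi: m&=(X[...,0]*1000>roi[0])&(X[...,0]*1000<roi[1])&(X[...,1]*1000>roi[2])&(X[...,1]*1000<roi[3])
    k,L,S,c=cv2.connectedComponentsWithStats(m.astype(np.uint8));j=1+np.argmax(S[1:,4]);
    P=X[L==j][:,:2]*1000
    print("area",S[j,4],rect(P/1000)); return i,p,X,P
if __name__=="__main__":
    i,p,X,P=wedge(48,roi=(480,680,-260,-120))
    hull=cv2.convexHull(P.astype(np.float32))
    ap=cv2.approxPolyDP(hull,3,True)[:,0];print(np.round(ap,1))
    hsv=cv2.cvtColor(p,cv2.COLOR_BGR2HSV);z=X[...,2]
    m=(hsv[...,0]>8)&(hsv[...,0]<30)&(hsv[...,1]>70)&(z<.008);k,L,S,c=cv2.connectedComponentsWithStats(m.astype(np.uint8))
    for j in range(1,k):
        if S[j,4]>1500: print("orange",S[j],rect(X[L==j][:,:2]))
    print("white patch",X[190,605:630:8],"tinbars",X[195:235:10,450],X[195:235:10,545])
E
python3 wedge.py
```

```text
area 1799 (array([ 571., -188.]), array([124.8,  30.1]), 5.96)
[[ 634.  -195.5]
 [ 633.3 -188.6]
 [ 572.8 -173.1]
 [ 507.4 -179.5]
 [ 510.6 -208.5]]
orange [  132    27   109   162 11727] (array([ 503.9, -350.7]), array([210.9, 134.5]), 1.72)
orange [ 266  107   75  122 5321] (array([ 575., -194.]), array([ 90.1, 169.9]), 86.17)
white patch [[0.57194799 0.2278421  0.02885433]
 [0.57123794 0.23847321 0.02906605]
 [0.57065329 0.24970068 0.0286214 ]
 [0.56992052 0.26016307 0.02896814]] tinbars [[ 0.5799969  -0.00537283  0.08052315]
 [ 0.59115113 -0.00583816  0.08648614]
 [ 0.60389751 -0.00377454  0.08657326]
 [ 0.6168639  -0.00165936  0.08661095]] [[0.57348025 0.11294515 0.07731726]
 [0.58536385 0.11346365 0.08080367]
 [0.59748901 0.11465097 0.08336607]
 [0.60944881 0.11536022 0.0865753 ]]
```

```bash
python3 -c "
from h import *
go((529.4,-191.9),27,6.0);print(state()['joints'])"
```

```text
rz -2.4 xyz [ 30.2 -20.8 302.3] tilt [0.   0.05] F [-0.2 -0.4  0.2] gap 43.9 t 6.9
[ -3.34981388  16.00117095  19.85360079  91.58177433  -5.65416799
  73.40984106 111.00724139]
```

Joint 7 lacks range for the +87° turn from here, so I'll take the half-turned grasp.

```bash
python3 -m crank '[{"rx":0,"ry":0,"rz":7.1,"x":0,"y":0,"z":0,"gripper":0.5},{"rx":0,"ry":0,"rz":7.1,"x":0,"y":0,"z":0,"gripper":0.5},{"rx":0,"ry":0,"rz":7.1,"x":0,"y":0,"z":0,"gripper":0.5},{"rx":0,"ry":0,"rz":7.1,"x":0,"y":0,"z":0,"gripper":0.5},{"rx":0,"ry":0,"rz":7.1,"x":0,"y":0,"z":0,"gripper":0.5},{"rx":0,"ry":0,"rz":7.1,"x":0,"y":0,"z":0,"gripper":0.5},{"rx":0,"ry":0,"rz":7.1,"x":0,"y":0,"z":0,"gripper":0.5},{"rx":0,"ry":0,"rz":7.1,"x":0,"y":0,"z":0,"gripper":0.5},{"rx":0,"ry":0,"rz":7.1,"x":0,"y":0,"z":0,"gripper":0.5},{"rx":0,"ry":0,"rz":7.1,"x":0,"y":0,"z":0,"gripper":0.5}]' | tail -1
python3 -m crank '[{"rx":0,"ry":0,"rz":7.1,"x":0,"y":0,"z":0,"gripper":0.5},{"rx":0,"ry":0,"rz":7.1,"x":0,"y":0,"z":0,"gripper":0.5},{"rx":0,"ry":0,"rz":7.1,"x":0,"y":0,"z":0,"gripper":0.5},{"rx":0,"ry":0,"rz":7.1,"x":0,"y":0,"z":0,"gripper":0.5},{"rx":0,"ry":0,"rz":7.1,"x":0,"y":0,"z":0,"gripper":0.5},{"rx":0,"ry":0,"rz":7.1,"x":0,"y":0,"z":0,"gripper":0.5},{"rx":0,"ry":0,"rz":7.1,"x":0,"y":0,"z":0,"gripper":0.5},{"rx":0,"ry":0,"rz":7.1,"x":0,"y":0,"z":0,"gripper":0.5},{"rx":0,"ry":0,"rz":7.1,"x":0,"y":0,"z":0,"gripper":0.5},{"rx":0,"ry":0,"rz":7.1,"x":0,"y":0,"z":0,"gripper":0.5}]' | tail -1
python3 -m crank '[{"rx":0,"ry":0,"rz":7.1,"x":0,"y":0,"z":0,"gripper":0.5},{"rx":0,"ry":0,"rz":7.1,"x":0,"y":0,"z":0,"gripper":0.5},{"rx":0,"ry":0,"rz":7.1,"x":0,"y":0,"z":0,"gripper":0.5},{"rx":0,"ry":0,"rz":7.1,"x":0,"y":0,"z":0,"gripper":0.5},{"rx":0,"ry":0,"rz":7.1,"x":0,"y":0,"z":0,"gripper":0.5},{"rx":0,"ry":0,"rz":0,"x":-0.015,"y":0.01,"z":0.03,"gripper":0.5},{"rx":0,"ry":0,"rz":0,"x":-0.015,"y":0.01,"z":0.03,"gripper":0.5},{"rx":0,"ry":0,"rz":0,"x":0,"y":0,"z":0.038,"gripper":0.4},{"rx":0,"ry":0,"rz":0,"x":0,"y":0,"z":0.038,"gripper":0.4},{"rx":0,"ry":0,"rz":0,"x":0,"y":0,"z":0.038,"gripper":0.4}]' | tail -1
python3 -m crank '[{"rx":0,"ry":0,"rz":0,"x":0,"y":0,"z":0.038,"gripper":0.4},{"rx":0,"ry":0,"rz":0,"x":0,"y":0,"z":0,"gripper":0.4},{"rx":0,"ry":0,"rz":0,"x":0,"y":0,"z":0,"gripper":0.4},{"rx":0,"ry":0,"rz":0,"x":0,"y":0,"z":0,"gripper":0.4}]'
python3 -c "
from wedge import *
go((529.4,-191.9),27,6.0);print(state()['joints'])
i,p,X,P=wedge(48,roi=(480,680,-260,-120));print(np.round(cv2.approxPolyDP(cv2.convexHull(P.astype(np.float32)),3,True)[:,0],1))"
```

```text
grip_force: 0.0
grip_force: 0.0
grip_force: 0.0
time_s: 9.73
position: [0.53, -0.193, 0.1141]
tcp_rot: [[0.994, 0.105, 0.001], [0.105, -0.994, -0.001], [0.001, 0.001, -1.0]]
force: [0.1, -0.6, 0.5]
finger_gap: 0.0528
grip_force: 0.0
rz 0.02 xyz [-0.6 -1.3 92.1] tilt [ 0.08 -0.04] F [ 0.1 -0.6  0.5] gap 52.8 t 9.7333
[-18.06405848  31.80331704  45.61921129 109.46105235 -29.06691896
  50.81074554 -41.75692597]
area 7108 (array([ 570.6, -187.8]), array([125.3,  30.1]), 5.92)
[[ 634.2 -195.8]
 [ 631.7 -187.6]
 [ 572.9 -172.8]
 [ 507.4 -179.9]
 [ 510.6 -209.2]]
```

```bash
python3 -m crank '[{"rx":0,"ry":0,"rz":0,"x":-0.001,"y":-0.001,"z":0.03,"gripper":0.4},{"rx":0,"ry":0,"rz":0,"x":0,"y":0,"z":0.03,"gripper":0.4},{"rx":0,"ry":0,"rz":0,"x":0,"y":0,"z":0.02,"gripper":0.4},{"rx":0,"ry":0,"rz":0,"x":0,"y":0,"z":0.012,"gripper":0.4},{"rx":0,"ry":0,"rz":0,"x":0,"y":0,"z":0,"gripper":0.4},{"rx":0,"ry":0,"rz":0,"x":0,"y":0,"z":0,"gripper":0.4},{"rx":0,"ry":0,"rz":0,"x":0,"y":0,"z":0,"gripper":0.9},{"rx":0,"ry":0,"rz":0,"x":0,"y":0,"z":0,"gripper":0.9},{"rx":0,"ry":0,"rz":0,"x":0,"y":0,"z":0,"gripper":0.9},{"rx":0,"ry":0,"rz":0,"x":0,"y":0,"z":0,"gripper":0.9}]'
python3 -m crank '[{"rx":0,"ry":0,"rz":0,"x":0,"y":0,"z":0,"gripper":0.9},{"rx":0,"ry":0,"rz":0,"x":0,"y":0,"z":0,"gripper":0.9},{"rx":0,"ry":0,"rz":0,"x":0,"y":0,"z":-0.02,"gripper":0.9},{"rx":0,"ry":0,"rz":0,"x":0,"y":0,"z":-0.03,"gripper":0.9},{"rx":0,"ry":0,"rz":0,"x":0,"y":0,"z":-0.03,"gripper":0.9},{"rx":0,"ry":0,"rz":0,"x":0,"y":0,"z":-0.03,"gripper":0.9},{"rx":0,"ry":0,"rz":-7,"x":0,"y":0,"z":0,"gripper":0.9},{"rx":0,"ry":0,"rz":-7,"x":0,"y":0,"z":0,"gripper":0.9},{"rx":0,"ry":0,"rz":-7,"x":0,"y":0,"z":0,"gripper":0.9},{"rx":0,"ry":0,"rz":-7,"x":0,"y":0,"z":0,"gripper":0.9}]'
python3 -m crank '[{"rx":0,"ry":0,"rz":-7,"x":0,"y":0,"z":0,"gripper":0.9},{"rx":0,"ry":0,"rz":-7,"x":0,"y":0,"z":0,"gripper":0.9},{"rx":0,"ry":0,"rz":-7,"x":0,"y":0,"z":0,"gripper":0.9},{"rx":0,"ry":0,"rz":-7,"x":0,"y":0,"z":0,"gripper":0.9},{"rx":0,"ry":0,"rz":-7,"x":0,"y":0,"z":0,"gripper":0.9},{"rx":0,"ry":0,"rz":-7,"x":0,"y":0,"z":0,"gripper":0.9},{"rx":0,"ry":0,"rz":-7,"x":0,"y":0,"z":0,"gripper":0.9},{"rx":0,"ry":0,"rz":-7,"x":0,"y":0,"z":0,"gripper":0.9},{"rx":0,"ry":0,"rz":-3.25,"x":0,"y":0,"z":0,"gripper":0.9},{"rx":0,"ry":0,"rz":0,"x":0,"y":0,"z":0,"gripper":0.9}]'
python3 -c "
from wedge import *
go(cw(-123,-150),120,93.25);print(state()['joints'])
i,p,X,P=wedge(135+22,roi=(400,700,-300,0));print(np.round(cv2.approxPolyDP(cv2.convexHull(P.astype(np.float32)),3,True)[:,0],1))
print(state()['position'])"
```

```text
time_s: 10.62
position: [0.5283, -0.1922, 0.0213]
tcp_rot: [[0.995, 0.104, 0.002], [0.104, -0.995, -0.0], [0.001, 0.0, -1.0]]
force: [-1.1, 0.2, 9.1]
finger_gap: 0.0297
grip_force: 30.1
time_s: 11.45
position: [0.5276, -0.1918, 0.1307]
tcp_rot: [[0.826, 0.564, 0.0], [0.564, -0.826, 0.0], [0.0, -0.0, -1.0]]
force: [0.7, -0.2, -1.2]
finger_gap: 0.0297
grip_force: 30.0
time_s: 12.28
position: [0.5274, -0.1922, 0.1305]
tcp_rot: [[-0.058, 0.998, -0.0], [0.998, 0.058, 0.0], [0.0, -0.0, -1.0]]
force: [-0.2, 0.1, -2.3]
finger_gap: 0.0298
grip_force: 30.0
rz 0.09 xyz [166.8 -51.1  15.5] tilt [-0.01  0.01] F [-0.2  0.1 -2.3] gap 29.8 t 12.2833
[ -3.31553588  25.21726742  24.12804953 108.10659605 -13.26562325
  49.41845207  30.80922836]
area 18733 (array([ 535.1, -143.6]), array([110.6,  49.1]), 76.57)
[[ 513.5 -195.3]
 [ 541.6 -193.5]
 [ 551.8 -179.3]
 [ 535.7  -86.9]
 [ 527.1  -87.7]
 [ 500.6 -182.3]]
[ 0.52740675 -0.19226229  0.13044453]
```

```bash
python3 -m crank '[{"rx":0,"ry":0,"rz":0,"x":0.02,"y":-0.0065,"z":0,"gripper":0.9},{"rx":0,"ry":0,"rz":0,"x":0.035,"y":-0.011,"z":0,"gripper":0.9},{"rx":0,"ry":0,"rz":0,"x":0.035,"y":-0.011,"z":0,"gripper":0.9},{"rx":0,"ry":0,"rz":0,"x":0.035,"y":-0.011,"z":0,"gripper":0.9},{"rx":0,"ry":0,"rz":0,"x":0.03,"y":-0.009,"z":0,"gripper":0.9},{"rx":0,"ry":0,"rz":0,"x":0.012,"y":-0.0028,"z":0.01,"gripper":0.9},{"rx":0,"ry":0,"rz":0,"x":0,"y":0,"z":0,"gripper":0.9},{"rx":0,"ry":0,"rz":0,"x":0,"y":0,"z":0,"gripper":0.9},{"rx":0,"ry":0,"rz":0,"x":0,"y":0,"z":0,"gripper":0.9}]'
python3 -c "
from h import *
go(cw(-123.5,-150),79.5,93.25);
i,p,d=snap('wrist');cv2.imwrite('pics/w3.png',p);X=wmap(i,d)*1000
Y=X.copy();Y[...,:2]=(X[...,:2]-O)@C
m=(abs(Y[...,2]-95)<5)&(abs(Y[...,1])<30)&(Y[...,0]<-60)
k,L,S,c=cv2.connectedComponentsWithStats(m.astype(np.uint8))
for j in range(1,k):
    if S[j,4]>60:
        q=Y[L==j];print(S[j],np.round(np.percentile(q,[1,99],axis=0),1).tolist(),rect(q[:,:2]/1e3))
"
```

```text
time_s: 13.08
position: [0.4676, -0.0293, 0.1207]
tcp_rot: [[-0.054, 0.999, 0.001], [0.999, 0.054, -0.001], [-0.001, 0.0, -1.0]]
force: [0.3, -0.4, -1.2]
finger_gap: 0.0299
grip_force: 30.0
rz -0.15 xyz [ 0.7 -1.1 46.2] tilt [ 0.03 -0.04] F [ 0.3 -0.4 -1.2] gap 29.9 t 13.0833
```

View pics/w3.png

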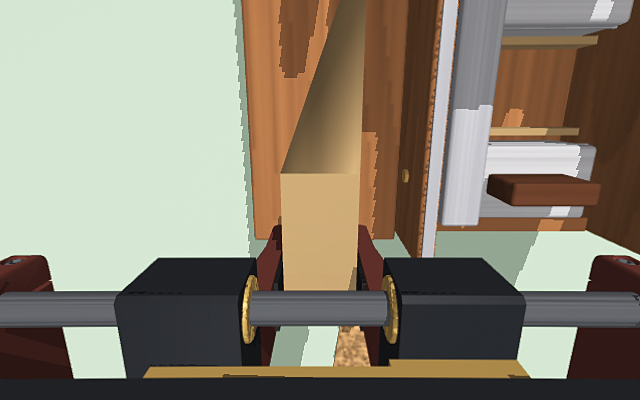

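The wrist view shows the wedge held straight along the ledge, with its tip near (350,0), the striker side on the right, and tin 1's bar at (545,190). I'll lower it and slide.

```bash
python3 -m crank '[{"rx":0,"ry":0,"rz":0,"x":0,"y":-0.002,"z":0.016,"gripper":0.9},{"rx":0,"ry":0,"rz":0,"x":0,"y":0,"z":0.016,"gripper":0.9},{"rx":0,"ry":0,"rz":0,"x":0,"y":0,"z":0.014,"gripper":0.9},{"rx":0,"ry":0,"rz":0,"x":0,"y":0,"z":0,"gripper":0.9},{"rx":0,"ry":0,"rz":0,"x":0,"y":0,"z":0,"gripper":0.9},{"rx":0,"ry":0,"rz":0,"x":0,"y":0,"z":0,"gripper":0.9}]'
python3 -c "
from h import *
go(cw(-124.5,-42),79.5,93.25)"
```

```text
time_s: 13.63
position: [0.4654, -0.0293, 0.0748]
tcp_rot: [[-0.054, 0.999, 0.0], [0.999, 0.054, -0.0], [-0.0, 0.0, -1.0]]
force: [-0.1, -0.5, -0.7]
finger_gap: 0.0302
grip_force: 30.0
rz -0.14 xyz [1.086e+02 1.000e-01 3.000e-01] tilt [ 0.   -0.02] F [-0.1 -0.5 -0.7] gap 30.2 t 13.6333
```

```bash
python3 -m crank '[{"rx":0,"ry":0,"rz":-0.15,"x":0.01,"y":0,"z":0,"gripper":0.9},{"rx":0,"ry":0,"rz":0,"x":0.01,"y":0,"z":0,"gripper":0.9},{"rx":0,"ry":0,"rz":0,"x":0.01,"y":0,"z":0,"gripper":0.9},{"rx":0,"ry":0,"rz":0,"x":0.01,"y":0,"z":0,"gripper":0.9},{"rx":0,"ry":0,"rz":0,"x":0.01,"y":0,"z":0,"gripper":0.9},{"rx":0,"ry":0,"rz":0,"x":0,"y":0,"z":0,"gripper":0.9},{"rx":0,"ry":0,"rz":0,"x":0,"y":0,"z":0,"gripper":0.9}]'
python3 -c "
from h import *
go(cw(-124.5,-42),79.5,93.25)"
```

```text
time_s: 14.22
position: [0.4633, 0.0231, 0.0749]
tcp_rot: [[-0.061, 0.998, 0.002], [0.998, 0.061, 0.001], [0.001, 0.002, -1.0]]
force: [4.1, 0.6, -1.5]
finger_gap: 0.0301
grip_force: 30.0
rz 0.22 xyz [56.1 -0.8  0.4] tilt [0.13 0.05] F [ 4.1  0.6 -1.5] gap 30.1 t 14.2167
```

```bash
python3 -m crank '[{"rx":0,"ry":0,"rz":0,"x":0.009,"y":0,"z":0,"gripper":0.9},{"rx":0,"ry":0,"rz":0,"x":0.009,"y":0,"z":0,"gripper":0.9},{"rx":0,"ry":0,"rz":0,"x":0.009,"y":0,"z":0,"gripper":0.9},{"rx":0,"ry":0,"rz":0,"x":0.009,"y":0,"z":0,"gripper":0.9},{"rx":0,"ry":0,"rz":0,"x":0.009,"y":0,"z":0,"gripper":0.9},{"rx":0,"ry":0,"rz":0,"x":0.009,"y":0,"z":0,"gripper":0.9},{"rx":0,"ry":0,"rz":0,"x":0.002,"y":0,"z":0,"gripper":0.9},{"rx":0,"ry":0,"rz":0,"x":0,"y":0,"z":0,"gripper":0.9},{"rx":0,"ry":0,"rz":0,"x":0,"y":0,"z":0,"gripper":0.9}]'
python3 -c "
from h import *
go(cw(-124.5,-42),79.5,93.25)"
```

```text
time_s: 14.97
position: [0.4601, 0.0782, 0.0748]
tcp_rot: [[-0.059, 0.998, 0.002], [0.998, 0.059, 0.001], [0.001, 0.002, -1.0]]
force: [5.0, 2.0, -2.0]
finger_gap: 0.03
grip_force: 30.0
rz 0.14 xyz [ 0.9 -0.7  0.3] tilt [0.13 0.04] F [ 5.  2. -2.] gap 30.0 t 14.9667
```

```bash
python3 -m crank '[{"rx":0,"ry":0,"rz":0,"x":0.001,"y":0.001,"z":0.001,"gripper":0.9},{"rx":0,"ry":0,"rz":0,"x":0,"y":0,"z":0,"gripper":0.9},{"rx":0,"ry":0,"rz":0,"x":0,"y":0,"z":0,"gripper":0.52},{"rx":0,"ry":0,"rz":0,"x":0,"y":0,"z":0,"gripper":0.52},{"rx":0,"ry":0,"rz":0,"x":0,"y":0,"z":0,"gripper":0.52},{"rx":0,"ry":0,"rz":0,"x":0,"y":0,"z":-0.02,"gripper":0.52},{"rx":0,"ry":0,"rz":0,"x":0,"y":0,"z":-0.035,"gripper":0.52},{"rx":0,"ry":0,"rz":0,"x":-0.02,"y":0,"z":-0.035,"gripper":0.52},{"rx":0,"ry":0,"rz":0,"x":-0.035,"y":0.01,"z":-0.02,"gripper":0.52},{"rx":0,"ry":0,"rz":0,"x":-0.035,"y":0.02,"z":-0.02,"gripper":0.52}]'
python3 -m crank '[{"rx":0,"ry":0,"rz":0,"x":-0.03,"y":0.03,"z":-0.02,"gripper":0.52},{"rx":0,"ry":0,"rz":0,"x":-0.03,"y":0.03,"z":-0.02,"gripper":0.52},{"rx":0,"ry":0,"rz":0,"x":-0.01,"y":0.03,"z":-0.02,"gripper":0.52},{"rx":0,"ry":0,"rz":0,"x":0,"y":0,"z":0,"gripper":0.52},{"rx":0,"ry":0,"rz":0,"x":0,"y":0,"z":0,"gripper":0.52}]' | head -2
python3 -c "
from h import *
i,p,d=snap('wrist');cv2.imwrite('pics/w4.png',p)
X=wmap(i,d)*1000;Y=X.copy();Y[...,:2]=(X[...,:2]-O)@C
m=(abs(Y[...,2]-97.5)<6)&(abs(Y[...,1]+10)<110)&(Y[...,0]<-74)
q=Y[m];print('tops x',np.round(np.percentile(q[:,0],[0.5,99]),1),'y',np.round(np.percentile(q[:,1],[.5,99.5]),1))
l=q[(q[:,0]<-137)];print('lug',np.round(np.percentile(l,[2,98],axis=0),1).tolist())
m=(Y[...,2]>81)&(Y[...,2]<92)&(Y[...,1]>-180)&(Y[...,1]<140)&(Y[...,0]>-45)&(Y[...,0]<60)
k,L,S,c=cv2.connectedComponentsWithStats(m.astype(np.uint8))
for j in range(1,k):
    if S[j,4]>60:
        r=X[L==j];r2=Y[L==j];print('bar',S[j],rect(r[:,:2]/1e3),rect(r2[:,:2]/1e3),np.round(np.median(r2[:,2]),1))
print(state()['joints'])
"
```

```text
time_s: 15.8
position: [0.492, -0.0074, 0.2038]
tcp_rot: [[-0.062, 0.998, -0.001], [0.998, 0.062, 0.001], [0.002, -0.001, -1.0]]
force: [1.1, -0.1, -0.9]
finger_gap: 0.042
grip_force: 0.0
time_s: 16.22
position: [0.5807, -0.0659, 0.2573]
tops x [-136.7 -105.9] y [-61.5 -36.7]Traceback (most recent call last):
  File "<string>", line 7, in <module>
    l=q[(q[:,0]<-137)];print('lug',np.round(np.percentile(l,[2,98],axis=0),1).tolist())
                                            ~~~~~~~~~~~~~^^^^^^^^^^^^^^^^^
    return _quantile_unchecked(
        a, q, axis, out, overwrite_input, method, keepdims, weights)
    return _ureduce(a,
                    func=_quantile_ureduce_func,
    ...<5 lines>...
                    overwrite_input=overwrite_input,
                    method=method)
    r = func(a, **kwargs)
    result = _quantile(arr,
                       quantiles=q,
    ...<2 lines>...
                       out=out,
                       weights=wgt)
    slices_having_nans = np.isnan(arr[-1, ...])
                                  ~~~^^^^^^^^^
IndexError: index -1 is out of bounds for axis 0 with size 0
```

View pics/w4.png

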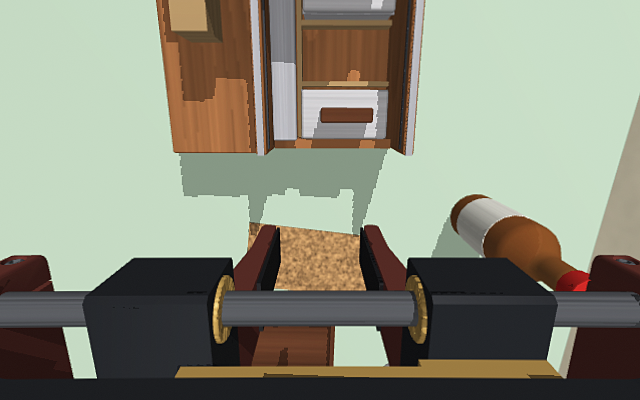

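The wrist view shows the wedge standing in the gap (blunt end at (190,15)), tin 1's bar at (347,115), and the rail clear of the tin's near edge. Next I'll measure the bar.

```bash
cat > bars.py <<'E'
from h import *
def bars(zt=85,box=(-200,140,-45,65),n='wrist'):
    i,p,d=snap(n)
    X=wmap(i,d)*1000;Y=X.copy();Y[...,:2]=(X[...,:2]-O)@C
    m=(abs(Y[...,2]-zt)<4)&(Y[...,1]>box[0])&(Y[...,1]<box[1])&(Y[...,0]>box[2])&(Y[...,0]<box[3])
    k,L,S,c=cv2.connectedComponentsWithStats(m.astype(np.uint8))
    for j in range(1,k):
        if S[j,4]>60:
            r=X[L==j];r2=Y[L==j];print('bar',S[j],'world',rect(r[:,:2]/1e3),'chest',rect(r2[:,:2]/1e3),np.round(np.median(r2[:,2]),1))
    return i,p,X,Y
if __name__=="__main__":
    bars();print(state()['joints']);go(cw(14.5,-127.5),100,93.25);bars()
E
python3 bars.py
```

```text
bar [398   0  13 153 304] world (array([649.7,  34.7]), array([  1.5, 132.3]), 3.02) chest (array([ 63.1, -97.1]), array([132.3,   1.5]), 89.77) 84.9
bar [322 109  53  15 786] world (array([ 6.017e+02, -4.000e-01]), array([49.5, 12.9]), 3.36) chest (array([  13.1, -129.4]), array([49.5, 12.9]), 0.11) 86.1
[-20.02251979  19.63944088  28.39916864  97.51918171 -10.1148056
  65.59003178  14.60511548]
rz 0.14 xyz [ 64.7  28.5 161. ] tilt [-0.19  0.03] F [-1.   0.4 -0.2] gap 41.9 t 16.3167
bar [399   0  13 154 304] world (array([650.1,  34.8]), array([  1.7, 133.2]), 3.35) chest (array([ 63.5, -97.1]), array([  1.7, 133.2]), 0.1) 85.0
bar [323 109  53  16 812] world (array([ 6.018e+02, -2.000e-01]), array([49.4, 13.9]), 3.39) chest (array([  13.3, -129.3]), array([49.4, 13.9]), 0.14) 86.1
```

```bash
python3 -m crank '[{"rx":0,"ry":0,"rz":0.1,"x":0.021,"y":0.0095,"z":0.03,"gripper":0.34},{"rx":0,"ry":0,"rz":0,"x":0.021,"y":0.0095,"z":0.03,"gripper":0.34},{"rx":0,"ry":0,"rz":0,"x":0.021,"y":0.0095,"z":0.03,"gripper":0.34},{"rx":0,"ry":0,"rz":0,"x":0,"y":0,"z":0.03,"gripper":0.34},{"rx":0,"ry":0,"rz":0,"x":0,"y":0,"z":0.03,"gripper":0.34},{"rx":0,"ry":0,"rz":0,"x":0,"y":0,"z":0,"gripper":0.34},{"rx":0,"ry":0,"rz":0,"x":0,"y":0,"z":0,"gripper":0.34},{"rx":0,"ry":0,"rz":0,"x":0,"y":0,"z":0,"gripper":0.34}]'
python3 -c "
from h import *
go((601.8,-0.2),71,93.35)"
```

```text
time_s: 17.03
position: [0.6052, -0.0009, 0.1089]
tcp_rot: [[-0.057, 0.998, 0.001], [0.998, 0.057, 0.0], [0.0, 0.001, -1.0]]
force: [-0.5, -0.1, 1.2]
finger_gap: 0.058
grip_force: 0.0
rz -0.09 xyz [ 0.9 -3.4 42.9] tilt [0.04 0.01] F [-0.5 -0.1  1.2] gap 58.0 t 17.0333
```

```bash
python3 -m crank '[{"rx":0,"ry":0,"rz":0,"x":0.001,"y":-0.0034,"z":0,"gripper":0.34},{"rx":0,"ry":0,"rz":0,"x":0,"y":0,"z":0,"gripper":0.34},{"rx":0,"ry":0,"rz":0,"x":0,"y":0,"z":0.015,"gripper":0.34},{"rx":0,"ry":0,"rz":0,"x":0,"y":0,"z":0.015,"gripper":0.34},{"rx":0,"ry":0,"rz":0,"x":0,"y":0,"z":0.013,"gripper":0.34},{"rx":0,"ry":0,"rz":0,"x":0,"y":0,"z":0,"gripper":0.34},{"rx":0,"ry":0,"rz":0,"x":0,"y":0,"z":0,"gripper":0.34}]'
python3 -c "
from h import *
go((601.8,-0.2),71,93.35)"
python3 -m crank '[{"rx":0,"ry":0,"rz":0,"x":0,"y":0,"z":0,"gripper":0.8},{"rx":0,"ry":0,"rz":0,"x":0,"y":0,"z":0,"gripper":0.8},{"rx":0,"ry":0,"rz":0,"x":0,"y":0,"z":0,"gripper":0.8},{"rx":0,"ry":0,"rz":0,"x":0,"y":0,"z":0,"gripper":0.8}]'
```

```text
time_s: 17.62
position: [0.6024, 0.0001, 0.0674]
tcp_rot: [[-0.057, 0.998, 0.002], [0.998, 0.057, 0.002], [0.002, 0.002, -1.0]]
force: [-5.3, 0.8, 19.4]
finger_gap: 0.058
grip_force: 9.9
rz -0.1 xyz [-0.3 -0.7  1.4] tilt [0.12 0.1 ] F [-5.3  0.8 19.4] gap 58.0 t 17.6167
time_s: 17.95
position: [0.6025, 0.0, 0.0673]
tcp_rot: [[-0.057, 0.998, 0.002], [0.998, 0.057, 0.001], [0.001, 0.002, -1.0]]
force: [-4.8, 0.4, 18.4]
finger_gap: 0.0496
grip_force: 40.9
```

The gripper holds the bar, and the fingertips touch the tin's top at 53 mm, so I'll grasp 3 mm higher next time. Lift and carry.

```bash
python3 -m crank '[{"rx":0,"ry":0,"rz":0,"x":0,"y":0,"z":-0.01,"gripper":0.8},{"rx":0,"ry":0,"rz":0,"x":0,"y":0,"z":-0.015,"gripper":0.8},{"rx":0,"ry":0,"rz":0,"x":0,"y":0,"z":-0.02,"gripper":0.8},{"rx":0,"ry":0,"rz":0,"x":0,"y":0,"z":-0.025,"gripper":0.8},{"rx":0,"ry":0,"rz":0,"x":0,"y":0,"z":-0.025,"gripper":0.8},{"rx":0,"ry":0,"rz":0,"x":0,"y":0,"z":-0.02,"gripper":0.8},{"rx":0,"ry":0,"rz":0,"x":0,"y":0,"z":0,"gripper":0.8}]'
python3 -m crank '[{"rx":0,"ry":0,"rz":0,"x":-0.02,"y":-0.004,"z":0,"gripper":0.8},{"rx":0,"ry":0,"rz":0,"x":-0.035,"y":-0.007,"z":0,"gripper":0.8},{"rx":0,"ry":0,"rz":0,"x":-0.036,"y":-0.007,"z":0,"gripper":0.8},{"rx":0,"ry":0,"rz":0,"x":-0.036,"y":-0.007,"z":0,"gripper":0.8},{"rx":0,"ry":0,"rz":0,"x":-0.036,"y":-0.007,"z":0,"gripper":0.8},{"rx":0,"ry":0,"rz":0,"x":-0.036,"y":-0.007,"z":0,"gripper":0.8},{"rx":0,"ry":0,"rz":0,"x":-0.036,"y":-0.007,"z":0,"gripper":0.8},{"rx":0,"ry":0,"rz":0,"x":-0.036,"y":-0.007,"z":0,"gripper":0.8},{"rx":0,"ry":0,"rz":0,"x":-0.036,"y":-0.007,"z":0,"gripper":0.8},{"rx":0,"ry":0,"rz":0,"x":-0.03,"y":-0.007,"z":0,"gripper":0.8}]'
python3 -m crank '[{"rx":0,"ry":0,"rz":0.7,"x":-0.009,"y":-0.003,"z":0,"gripper":0.8},{"rx":0,"ry":0,"rz":0.8,"x":0,"y":0,"z":0,"gripper":0.8},{"rx":0,"ry":0,"rz":0,"x":0,"y":0,"z":0,"gripper":0.8},{"rx":0,"ry":0,"rz":0,"x":0,"y":0,"z":0,"gripper":0.8},{"rx":0,"ry":0,"rz":0,"x":0,"y":0,"z":0,"gripper":0.8}]'
python3 -c "
from h import *
go((553.6,-349.2),73,91.75)
i,p,d=snap('scene');cv2.imwrite('pics/s5.png',p[90:360,130:450])
print(state()['joints'])"
```

```text
time_s: 18.53
position: [0.6037, -0.0004, 0.1841]
tcp_rot: [[-0.057, 0.998, 0.006], [0.998, 0.056, 0.001], [0.001, 0.007, -1.0]]
force: [0.2, -0.3, -2.7]
finger_gap: 0.0502
grip_force: 33.0
time_s: 19.37
position: [0.5525, -0.3428, 0.1786]
tcp_rot: [[-0.056, 0.998, -0.001], [0.998, 0.056, -0.0], [-0.0, -0.001, -1.0]]
force: [-0.4, -0.1, -2.0]
finger_gap: 0.0498
grip_force: 33.0
time_s: 19.78
position: [0.5524, -0.3471, 0.179]
tcp_rot: [[-0.034, 0.999, -0.0], [0.999, 0.034, 0.001], [0.001, -0.0, -1.0]]
force: [0.3, 0.0, -1.8]
finger_gap: 0.0498
grip_force: 33.0
rz 0.19 xyz [ -2.3   1.2 111. ] tilt [-0.01  0.08] F [ 0.3  0.  -1.8] gap 49.8 t 19.7833
[  8.27621101  31.13402917  28.91120452  92.44631661 -16.69889059
  60.7926436   43.85692068]
```

View pics/s5.png

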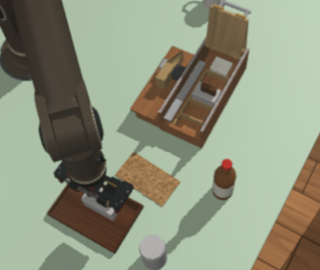

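The scene crop shows the tin held over the tray at (100,200), the wedge still in the gap at (168,72), and the second tin at (205,92).

```bash
python3 -m crank '[{"rx":0,"ry":0,"rz":0.2,"x":-0.0023,"y":0.0012,"z":0.02,"gripper":0.8},{"rx":0,"ry":0,"rz":0,"x":0,"y":0,"z":0.03,"gripper":0.8},{"rx":0,"ry":0,"rz":0,"x":0,"y":0,"z":0.03,"gripper":0.8},{"rx":0,"ry":0,"rz":0,"x":0,"y":0,"z":0.018,"gripper":0.8},{"rx":0,"ry":0,"rz":0,"x":0,"y":0,"z":0.01,"gripper":0.8},{"rx":0,"ry":0,"rz":0,"x":0,"y":0,"z":0.004,"gripper":0.8},{"rx":0,"ry":0,"rz":0,"x":0,"y":0,"z":0,"gripper":0.8},{"rx":0,"ry":0,"rz":0,"x":0,"y":0,"z":0,"gripper":0.8},{"rx":0,"ry":0,"rz":0,"x":0,"y":0,"z":0,"gripper":0.8}]'
```

```text
time_s: 20.58
position: [0.5537, -0.3522, 0.0691]
tcp_rot: [[-0.028, 1.0, 0.002], [1.0, 0.028, -0.001], [-0.001, 0.002, -1.0]]
force: [0.7, 0.4, -2.0]
finger_gap: 0.0499
grip_force: 33.0
```

```bash
python3 -m crank '[{"rx":0,"ry":0,"rz":0,"x":0,"y":0,"z":0.002,"gripper":0.8},{"rx":0,"ry":0,"rz":0,"x":0,"y":0,"z":0.0015,"gripper":0.8},{"rx":0,"ry":0,"rz":0,"x":0,"y":0,"z":0.001,"gripper":0.8},{"rx":0,"ry":0,"rz":0,"x":0,"y":0,"z":0,"gripper":0.8},{"rx":0,"ry":0,"rz":0,"x":0,"y":0,"z":0,"gripper":0.8}]'
python3 -m crank '[{"rx":0,"ry":0,"rz":0,"x":0,"y":0,"z":0,"gripper":0.34},{"rx":0,"ry":0,"rz":0,"x":0,"y":0,"z":0,"gripper":0.34},{"rx":0,"ry":0,"rz":0,"x":0,"y":0,"z":0,"gripper":0.34},{"rx":0,"ry":0,"rz":0,"x":0,"y":0,"z":-0.01,"gripper":0.34},{"rx":0,"ry":0,"rz":0,"x":0,"y":0,"z":-0.03,"gripper":0.34},{"rx":0,"ry":0,"rz":0,"x":0,"y":0,"z":-0.035,"gripper":0.34},{"rx":0,"ry":0,"rz":0,"x":0,"y":0,"z":-0.035,"gripper":0.34},{"rx":0,"ry":0,"rz":0,"x":0,"y":0,"z":-0.035,"gripper":0.34},{"rx":0,"ry":0,"rz":0,"x":0,"y":0,"z":0,"gripper":0.34},{"rx":0,"ry":0,"rz":0,"x":0,"y":0,"z":0,"gripper":0.34}]'
python3 -c "
from h import *
go(cw(14.5,-77.5),200,93.25)"
```

```text
time_s: 21.0
position: [0.5535, -0.3522, 0.0655]
tcp_rot: [[-0.027, 1.0, 0.002], [1.0, 0.027, -0.0], [-0.001, 0.002, -1.0]]
force: [-2.4, 2.6, 12.1]
finger_gap: 0.0495
grip_force: 33.8
time_s: 21.83
position: [0.5535, -0.3528, 0.2113]
tcp_rot: [[-0.027, 1.0, 0.005], [1.0, 0.027, -0.002], [-0.002, 0.005, -1.0]]
force: [0.7, 0.1, -0.2]
finger_gap: 0.0579
grip_force: 0.0
rz -1.71 xyz [401.1  69.3  15.7] tilt [ 0.27 -0.13] F [ 0.7  0.1 -0.2] gap 57.9 t 21.8333
```

```bash
python3 -m crank '[{"rx":0,"ry":0,"rz":-1.7,"x":0.02,"y":0.004,"z":0,"gripper":0.34},{"rx":0,"ry":0,"rz":0,"x":0.038,"y":0.0065,"z":0,"gripper":0.34},{"rx":0,"ry":0,"rz":0,"x":0.038,"y":0.0065,"z":0,"gripper":0.34},{"rx":0,"ry":0,"rz":0,"x":0.038,"y":0.0065,"z":0,"gripper":0.34},{"rx":0,"ry":0,"rz":0,"x":0.038,"y":0.0065,"z":0,"gripper":0.34},{"rx":0,"ry":0,"rz":0,"x":0.038,"y":0.0065,"z":0,"gripper":0.34},{"rx":0,"ry":0,"rz":0,"x":0.038,"y":0.0065,"z":0,"gripper":0.34},{"rx":0,"ry":0,"rz":0,"x":0.038,"y":0.0065,"z":0,"gripper":0.34},{"rx":0,"ry":0,"rz":0,"x":0.038,"y":0.0065,"z":0,"gripper":0.34},{"rx":0,"ry":0,"rz":0,"x":0.038,"y":0.0065,"z":0,"gripper":0.34}]' >/dev/null
python3 -m crank '[{"rx":0,"ry":0,"rz":0,"x":0.038,"y":0.0065,"z":0,"gripper":0.34},{"rx":0,"ry":0,"rz":0,"x":0,"y":0,"z":0,"gripper":0.34},{"rx":0,"ry":0,"rz":0,"x":0,"y":0,"z":0,"gripper":0.34},{"rx":0,"ry":0,"rz":0,"x":0,"y":0,"z":0,"gripper":0.34},{"rx":0,"ry":0,"rz":0,"x":0,"y":0,"z":0,"gripper":0.34}]'
python3 -c "
from bars import *
i,p,X,Y=bars();cv2.imwrite('pics/w6.png',p)
go(cw(14.5,-7.5),110,93.25)"
```

```text
time_s: 23.08
position: [0.599, 0.0495, 0.2076]
tcp_rot: [[-0.055, 0.999, -0.001], [0.999, 0.055, -0.001], [-0.001, -0.001, -1.0]]
force: [0.2, -0.7, 0.1]
finger_gap: 0.0581
grip_force: 0.0
bar [377  20  11 207 296] world (array([646.1, 104.3]), array([  0.8, 164.7]), 3.28) chest (array([ 63.4, -27.4]), array([  0.8, 164.7]), 0.03) 84.4
bar [ 293   97   62   19 1118] world (array([597.7, 121.6]), array([48.8, 13.9]), 2.88) chest (array([16.1, -7.4]), array([13.9, 48.8]), 89.63) 86.1
rz -0.14 xyz [ 72.1   1.1 102.7] tilt [-0.03 -0.04] F [0.8 0.2 0.2] gap 57.9 t 23.1333
```

View pics/w6.png

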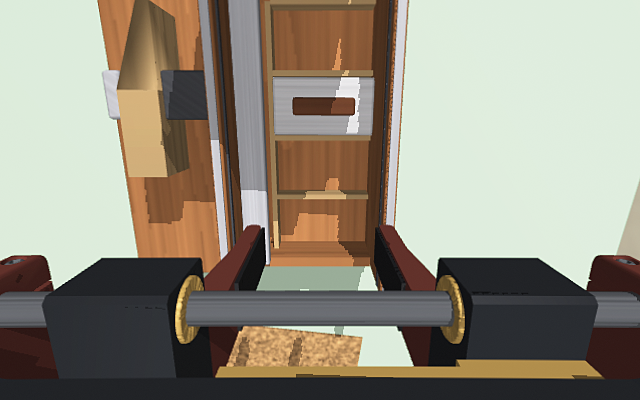

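The wrist view shows the last tin in pocket 3 (bar at (323,106)), pockets 1, 2 and 4 empty, the wedge standing between lug and striker, and the rail clear.

```bash
python3 -m crank '[{"rx":0,"ry":0,"rz":0,"x":0.024,"y":0.0027,"z":0.03,"gripper":0.34},{"rx":0,"ry":0,"rz":0,"x":0.024,"y":0,"z":0.03,"gripper":0.34},{"rx":0,"ry":0,"rz":0,"x":0.0242,"y":0,"z":0.03,"gripper":0.34},{"rx":0,"ry":0,"rz":0,"x":0,"y":0,"z":0.012,"gripper":0.34},{"rx":0,"ry":0,"rz":0,"x":0,"y":0,"z":0,"gripper":0.34},{"rx":0,"ry":0,"rz":0,"x":0,"y":0,"z":0,"gripper":0.34},{"rx":0,"ry":0,"rz":0,"x":0,"y":0,"z":0,"gripper":0.34},{"rx":0,"ry":0,"rz":0,"x":0,"y":0,"z":0,"gripper":0.34}]'
python3 -c "
from bars import *
go((597.7,121.6),75,93)"
```

```text
time_s: 23.8
position: [0.5993, 0.122, 0.1077]
tcp_rot: [[-0.054, 0.999, 0.003], [0.999, 0.054, 0.0], [0.0, 0.003, -1.0]]
force: [0.2, -0.3, -0.4]
finger_gap: 0.058
grip_force: 0.0
rz 0.12 xyz [-0.3 -1.8 37.7] tilt [0.15 0.01] F [ 0.2 -0.3 -0.4] gap 58.0 t 23.8
```

```bash
python3 -m crank '[{"rx":0,"ry":0,"rz":0,"x":0,"y":-0.0018,"z":0.0,"gripper":0.34},{"rx":0,"ry":0,"rz":0,"x":0,"y":0,"z":0.012,"gripper":0.34},{"rx":0,"ry":0,"rz":0,"x":0,"y":0,"z":0.013,"gripper":0.34},{"rx":0,"ry":0,"rz":0,"x":0,"y":0,"z":0.012,"gripper":0.34},{"rx":0,"ry":0,"rz":0,"x":0,"y":0,"z":0,"gripper":0.34},{"rx":0,"ry":0,"rz":0,"x":0,"y":0,"z":0,"gripper":0.34},{"rx":0,"ry":0,"rz":0,"x":0,"y":0,"z":0,"gripper":0.8},{"rx":0,"ry":0,"rz":0,"x":0,"y":0,"z":0,"gripper":0.8},{"rx":0,"ry":0,"rz":0,"x":0,"y":0,"z":0,"gripper":0.8},{"rx":0,"ry":0,"rz":0,"x":0,"y":0,"z":0,"gripper":0.8}]'
python3 -m crank '[{"rx":0,"ry":0,"rz":0,"x":0,"y":0,"z":-0.01,"gripper":0.8},{"rx":0,"ry":0,"rz":0,"x":0,"y":0,"z":-0.015,"gripper":0.8},{"rx":0,"ry":0,"rz":0,"x":0,"y":0,"z":-0.02,"gripper":0.8},{"rx":0,"ry":0,"rz":0,"x":0,"y":0,"z":-0.025,"gripper":0.8},{"rx":0,"ry":0,"rz":0,"x":0,"y":0,"z":-0.025,"gripper":0.8},{"rx":0,"ry":0,"rz":0,"x":0,"y":0,"z":-0.02,"gripper":0.8},{"rx":0,"ry":0,"rz":0,"x":0,"y":0,"z":0,"gripper":0.8},{"rx":0,"ry":0,"rz":0,"x":0,"y":0,"z":0,"gripper":0.8}]'
python3 -c "
from bars import *
go((453.6,-352.2),73,91.75)"
```

```text
time_s: 24.63
position: [0.5957, 0.1236, 0.0683]
tcp_rot: [[-0.057, 0.998, -0.001], [0.998, 0.057, -0.0], [-0.0, -0.001, -1.0]]
force: [0.6, -0.3, -3.1]
finger_gap: 0.0497
grip_force: 30.0
time_s: 25.3
position: [0.5966, 0.1238, 0.1853]
tcp_rot: [[-0.057, 0.998, 0.002], [0.998, 0.057, 0.001], [0.001, 0.002, -1.0]]
force: [-0.3, 0.4, -3.4]
finger_gap: 0.0501
grip_force: 30.0
rz 1.52 xyz [-471.5 -157.7  116.5] tilt [0.12 0.06] F [-0.3  0.4 -3.4] gap 50.1 t 25.3
```

```bash
python3 -m crank '[{"rx":0,"ry":0,"rz":0,"x":-0.02,"y":0,"z":-0.01,"gripper":0.8},{"rx":0,"ry":0,"rz":0,"x":-0.037,"y":-0.012,"z":0,"gripper":0.8},{"rx":0,"ry":0,"rz":0,"x":-0.037,"y":-0.012,"z":0,"gripper":0.8},{"rx":0,"ry":0,"rz":0,"x":-0.037,"y":-0.012,"z":0,"gripper":0.8},{"rx":0,"ry":0,"rz":0,"x":-0.037,"y":-0.012,"z":0,"gripper":0.8},{"rx":0,"ry":0,"rz":0,"x":-0.037,"y":-0.012,"z":0,"gripper":0.8},{"rx":0,"ry":0,"rz":0,"x":-0.037,"y":-0.012,"z":0,"gripper":0.8},{"rx":0,"ry":0,"rz":0,"x":-0.037,"y":-0.012,"z":0,"gripper":0.8},{"rx":0,"ry":0,"rz":0,"x":-0.037,"y":-0.012,"z":0,"gripper":0.8},{"rx":0,"ry":0,"rz":0,"x":-0.037,"y":-0.012,"z":0,"gripper":0.8}]' >/dev/null
python3 -m crank '[{"rx":0,"ry":0,"rz":0,"x":-0.037,"y":-0.012,"z":0,"gripper":0.8},{"rx":0,"ry":0,"rz":0,"x":-0.037,"y":-0.012,"z":0,"gripper":0.8},{"rx":0,"ry":0,"rz":0,"x":-0.032,"y":-0.012,"z":0,"gripper":0.8},{"rx":0,"ry":0,"rz":0.7,"x":-0.013,"y":-0.011,"z":0,"gripper":0.8},{"rx":0,"ry":0,"rz":0.8,"x":0,"y":0,"z":0,"gripper":0.8},{"rx":0,"ry":0,"rz":0,"x":0,"y":0,"z":0,"gripper":0.8},{"rx":0,"ry":0,"rz":0,"x":0,"y":0,"z":0,"gripper":0.8},{"rx":0,"ry":0,"rz":0,"x":0,"y":0,"z":0,"gripper":0.8},{"rx":0,"ry":0,"rz":0,"x":0,"y":0,"z":0,"gripper":0.8}]'
python3 -c "
from bars import *
go((453.6,-352.2),73,91.75)"
```

```text
time_s: 26.88
position: [0.4693, -0.3547, 0.1937]
tcp_rot: [[-0.034, 0.999, -0.0], [0.999, 0.034, 0.001], [0.001, -0.0, -1.0]]
force: [-0.5, -0.2, -3.1]
finger_gap: 0.0498
grip_force: 30.0
rz 0.18 xyz [  2.8 -15.6 125.7] tilt [-0.01  0.05] F [-0.5 -0.2 -3.1] gap 49.8 t 26.8833
```

Lower to just above contact (TCP 66.3).

```bash
python3 -m crank '[{"rx":0,"ry":0,"rz":0.2,"x":0.0028,"y":-0.0156,"z":0.02,"gripper":0.8},{"rx":0,"ry":0,"rz":0,"x":0,"y":0,"z":0.03,"gripper":0.8},{"rx":0,"ry":0,"rz":0,"x":0,"y":0,"z":0.03,"gripper":0.8},{"rx":0,"ry":0,"rz":0,"x":0,"y":0,"z":0.025,"gripper":0.8},{"rx":0,"ry":0,"rz":0,"x":0,"y":0,"z":0.015,"gripper":0.8},{"rx":0,"ry":0,"rz":0,"x":0,"y":0,"z":0.0045,"gripper":0.8},{"rx":0,"ry":0,"rz":0,"x":0,"y":0,"z":0,"gripper":0.8},{"rx":0,"ry":0,"rz":0,"x":0,"y":0,"z":0,"gripper":0.8},{"rx":0,"ry":0,"rz":0,"x":0,"y":0,"z":0,"gripper":0.8}]'
```

```text
time_s: 27.63
position: [0.4537, -0.3545, 0.0708]
tcp_rot: [[-0.028, 1.0, 0.002], [1.0, 0.028, -0.001], [-0.001, 0.002, -1.0]]
force: [0.0, 0.6, -3.3]
finger_gap: 0.0499
grip_force: 30.0
```

```bash
python3 -m crank '[{"rx":0,"ry":0,"rz":0,"x":0,"y":0,"z":0.0025,"gripper":0.8},{"rx":0,"ry":0,"rz":0,"x":0,"y":0,"z":0.0015,"gripper":0.8},{"rx":0,"ry":0,"rz":0,"x":0,"y":0,"z":0.001,"gripper":0.8},{"rx":0,"ry":0,"rz":0,"x":0,"y":0,"z":0,"gripper":0.8},{"rx":0,"ry":0,"rz":0,"x":0,"y":0,"z":0,"gripper":0.8}]'
python3 -m crank '[{"rx":0,"ry":0,"rz":0,"x":0,"y":0,"z":0,"gripper":0.34},{"rx":0,"ry":0,"rz":0,"x":0,"y":0,"z":0,"gripper":0.34},{"rx":0,"ry":0,"rz":0,"x":0,"y":0,"z":0,"gripper":0.34},{"rx":0,"ry":0,"rz":0,"x":0,"y":0,"z":-0.01,"gripper":0.34},{"rx":0,"ry":0,"rz":0,"x":0,"y":0,"z":-0.03,"gripper":0.34},{"rx":0,"ry":0,"rz":0,"x":0,"y":0,"z":-0.035,"gripper":0.34},{"rx":0,"ry":0,"rz":0,"x":0,"y":0,"z":-0.035,"gripper":0.34},{"rx":0,"ry":0,"rz":0,"x":0,"y":0,"z":-0.035,"gripper":0.45},{"rx":0,"ry":0,"rz":0,"x":0,"y":0,"z":0,"gripper":0.45},{"rx":0,"ry":0,"rz":0,"x":0,"y":0,"z":0,"gripper":0.45}]'
python3 -c "
from h import *
go(cw(-110,-120),200,93.25)"
```

```text
time_s: 28.05
position: [0.4534, -0.3544, 0.0659]
tcp_rot: [[-0.028, 1.0, 0.002], [1.0, 0.028, -0.0], [-0.0, 0.002, -1.0]]
force: [-0.5, 2.2, 8.1]
finger_gap: 0.0496
grip_force: 30.0
time_s: 28.88
position: [0.453, -0.3549, 0.2117]
tcp_rot: [[-0.027, 1.0, 0.003], [1.0, 0.027, -0.002], [-0.002, 0.003, -1.0]]
force: [0.1, 0.3, -1.0]
finger_gap: 0.0485
grip_force: 0.0
rz -1.71 xyz [355.   45.3  16.2] tilt [ 0.18 -0.09] F [ 0.1  0.3 -1. ] gap 48.5 t 28.8833
```

```bash
python3 -m crank '[{"rx":0,"ry":0,"rz":-1.7,"x":0.02,"y":0.004,"z":0,"gripper":0.45},{"rx":0,"ry":0,"rz":0,"x":0.037,"y":0.0046,"z":0,"gripper":0.45},{"rx":0,"ry":0,"rz":0,"x":0.037,"y":0.0046,"z":0,"gripper":0.45},{"rx":0,"ry":0,"rz":0,"x":0.037,"y":0.0046,"z":0,"gripper":0.45},{"rx":0,"ry":0,"rz":0,"x":0.037,"y":0.0046,"z":0,"gripper":0.45},{"rx":0,"ry":0,"rz":0,"x":0.037,"y":0.0046,"z":0,"gripper":0.45},{"rx":0,"ry":0,"rz":0,"x":0.037,"y":0.0046,"z":0,"gripper":0.45},{"rx":0,"ry":0,"rz":0,"x":0.037,"y":0.0046,"z":0,"gripper":0.45},{"rx":0,"ry":0,"rz":0,"x":0.037,"y":0.0046,"z":0,"gripper":0.45},{"rx":0,"ry":0,"rz":0,"x":0.037,"y":0.0046,"z":0,"gripper":0.45}]' >/dev/null
python3 -m crank '[{"rx":0,"ry":0,"rz":0,"x":0,"y":0,"z":0,"gripper":0.45},{"rx":0,"ry":0,"rz":0,"x":0,"y":0,"z":0,"gripper":0.45},{"rx":0,"ry":0,"rz":0,"x":0,"y":0,"z":0,"gripper":0.45},{"rx":0,"ry":0,"rz":0,"x":0,"y":0,"z":0,"gripper":0.45}]' | head -2
python3 -c "
from wedge import *
i,p,X,P=wedge(100,roi=(445,492,0,200));Q=(P-O)@C;Q=Q[(Q[:,1]<-22)]
print('wedge blunt part chest x,y pct',np.round(np.percentile(Q,[1,99],axis=0),1).tolist(),rect(Q/1e3))
go(cw(-123,-42),90,93.25);print(state()['joints'][6])
i,p,d=snap('top');cv2.imwrite('pics/t7.png',cv2.resize(p[140:300,220:500],None,fx=2.8,fy=2.8,interpolation=cv2.INTER_CUBIC))
X=wmap(i,d)*1000;z=X[...,2]
m=(abs(z-83)<5)&(X[...,1]<-270)&(X[...,0]<620)
k,L,S,c=cv2.connectedComponentsWithStats(m.astype(np.uint8))
for j in range(1,k):
    if S[j,4]>20:print(S[j],rect(X[L==j][:,:2]/1e3),np.median(z[L==j]))
"
```

```text
time_s: 30.05
position: [0.478, -0.0008, 0.2089]
area 6137 (array([468.6, 101. ]), array([46.9, 81.6]), 0.04)
wedge blunt part chest x,y pct [[-136.1, -60.3], [-106.8, -22.3]] (array([-121.7,  -41.2]), array([29.8, 38.4]), 0.12)
rz -0.13 xyz [ 81.  -12.7 124.1] tilt [-0.05 -0.03] F [ 0.3 -1.1 -0.1] gap 48.1 t 30.1
3.310559421782711
[460 210   7  17  87] (array([ 552.7, -353.4]), array([47.2, 15.5]), 1.97) 83.15585044402829
[463 244   7  18  90] (array([ 452.8, -357.9]), array([48.7, 14.6]), 1.87) 83.50196011786983
```

View pics/t7.png

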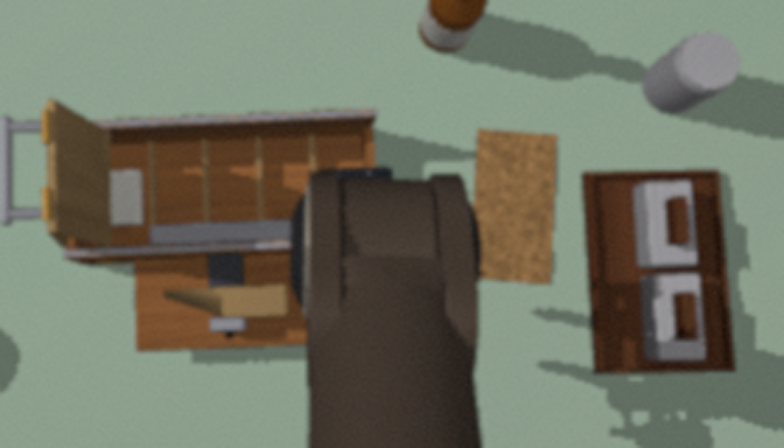

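The top crop shows both tins upright in the tray at (665,225) and (672,315), all four pockets empty, and the wedge in the gap at (235,300). Next I'll grip the wedge.

```bash
python3 -m crank '[{"rx":0,"ry":0,"rz":0,"x":0.027,"y":-0.004,"z":0.03,"gripper":0.45},{"rx":0,"ry":0,"rz":0,"x":0.027,"y":-0.004,"z":0.03,"gripper":0.45},{"rx":0,"ry":0,"rz":0,"x":0.027,"y":-0.004,"z":0.02,"gripper":0.45},{"rx":0,"ry":0,"rz":0,"x":0,"y":0,"z":0.015,"gripper":0.45},{"rx":0,"ry":0,"rz":0,"x":0,"y":0,"z":0,"gripper":0.45},{"rx":0,"ry":0,"rz":0,"x":0,"y":0,"z":0,"gripper":0.45},{"rx":0,"ry":0,"rz":0,"x":0,"y":0,"z":0,"gripper":0.45}]'
python3 -c "
from h import *
go(cw(-122.3,-42),79,93.25)"
```

```text
time_s: 30.73
position: [0.4627, 0.0796, 0.1153]
tcp_rot: [[-0.055, 0.999, 0.001], [0.999, 0.055, -0.0], [-0.0, 0.001, -1.0]]
force: [0.3, 0.0, 0.6]
finger_gap: 0.0483
grip_force: 0.0
rz -0.12 xyz [-0.3 -1.3 41.3] tilt [ 0.06 -0.01] F [0.3 0.  0.6] gap 48.3 t 30.7333
```

```bash
python3 -m crank '[{"rx":0,"ry":0,"rz":-0.1,"x":0,"y":-0.0013,"z":0.015,"gripper":0.45},{"rx":0,"ry":0,"rz":0,"x":0,"y":0,"z":0.015,"gripper":0.45},{"rx":0,"ry":0,"rz":0,"x":0,"y":0,"z":0.011,"gripper":0.45},{"rx":0,"ry":0,"rz":0,"x":0,"y":0,"z":0,"gripper":0.45},{"rx":0,"ry":0,"rz":0,"x":0,"y":0,"z":0,"gripper":0.45},{"rx":0,"ry":0,"rz":0,"x":0,"y":0,"z":0,"gripper":0.9},{"rx":0,"ry":0,"rz":0,"x":0,"y":0,"z":0,"gripper":0.9},{"rx":0,"ry":0,"rz":0,"x":0,"y":0,"z":0,"gripper":0.9},{"rx":0,"ry":0,"rz":0,"x":0,"y":0,"z":0,"gripper":0.9}]'
python3 -m crank '[{"rx":0,"ry":0,"rz":0,"x":-0.008,"y":0,"z":0,"gripper":0.9},{"rx":0,"ry":0,"rz":0,"x":-0.012,"y":0,"z":0,"gripper":0.9},{"rx":0,"ry":0,"rz":0,"x":-0.014,"y":0,"z":0,"gripper":0.9},{"rx":0,"ry":0,"rz":0,"x":-0.014,"y":0,"z":0,"gripper":0.9},{"rx":0,"ry":0,"rz":0,"x":-0.014,"y":0,"z":0,"gripper":0.9},{"rx":0,"ry":0,"rz":0,"x":-0.014,"y":0,"z":0,"gripper":0.9},{"rx":0,"ry":0,"rz":0,"x":-0.014,"y":0,"z":0,"gripper":0.9},{"rx":0,"ry":0,"rz":0,"x":-0.014,"y":0,"z":0,"gripper":0.9},{"rx":0,"ry":0,"rz":0,"x":-0.01,"y":0,"z":0,"gripper":0.9},{"rx":0,"ry":0,"rz":0,"x":0,"y":0,"z":0,"gripper":0.9}]'
python3 -m crank '[{"rx":0,"ry":0,"rz":0,"x":0,"y":0,"z":-0.02,"gripper":0.9},{"rx":0,"ry":0,"rz":0,"x":0,"y":0,"z":-0.03,"gripper":0.9},{"rx":0,"ry":0,"rz":0,"x":0,"y":0,"z":-0.02,"gripper":0.9},{"rx":0,"ry":0,"rz":0,"x":0,"y":0,"z":0,"gripper":0.9}]'
python3 -c "
from h import *
go((533,-199),100,-3.8);print(state()['joints'])
i,p,d=snap('top');X=wmap(i,d)*1000;Y=X.copy();Y[...,:2]=(X[...,:2]-O)@C
m=(abs(Y[...,2]-95)<5)&(abs(Y[...,1])<22)&(Y[...,0]<-115)&(Y[...,0]>-170)
print('lug',m.sum(),np.round(np.median(Y[m],axis=0),1))"
```

```text
time_s: 31.48
position: [0.4624, 0.0809, 0.0744]
tcp_rot: [[-0.058, 0.998, 0.004], [0.998, 0.058, 0.001], [0.0, 0.004, -1.0]]
force: [3.3, -1.6, -0.1]
finger_gap: 0.0299
grip_force: 29.9
time_s: 32.32
position: [0.4676, -0.0348, 0.074]
tcp_rot: [[-0.056, 0.998, 0.001], [0.998, 0.056, -0.0], [-0.0, 0.001, -1.0]]
force: [-1.0, -4.6, 5.9]
finger_gap: 0.0297
grip_force: 30.0
time_s: 32.65
position: [0.469, -0.0327, 0.1465]
tcp_rot: [[-0.059, 0.998, 0.005], [0.998, 0.059, 0.0], [0.0, 0.005, -1.0]]
force: [1.3, 0.4, -1.2]
finger_gap: 0.0295
grip_force: 30.0
rz -82.83 xyz [ -74.7 -161.7   51.7] tilt [0.26 0.03] F [ 1.3  0.4 -1.2] gap 29.5 t 32.65
[-20.55040342  14.99807041  22.05937292 119.49035466  -7.73542995
  46.56241031   9.50562669]
lug 61 [-129.4    0.5   94.9]
```

The catch is shut: the lug is back at x = -129.4. Now to the pad.

```bash
python3 -m crank '[{"rx":0,"ry":0,"rz":6.94,"x":0,"y":0,"z":-0.01,"gripper":0.9},{"rx":0,"ry":0,"rz":6.94,"x":0,"y":0,"z":0,"gripper":0.9},{"rx":0,"ry":0,"rz":6.94,"x":0,"y":0,"z":0,"gripper":0.9},{"rx":0,"ry":0,"rz":6.94,"x":0,"y":0,"z":0,"gripper":0.9},{"rx":0,"ry":0,"rz":6.94,"x":0,"y":0,"z":0,"gripper":0.9},{"rx":0,"ry":0,"rz":6.94,"x":0,"y":0,"z":0,"gripper":0.9},{"rx":0,"ry":0,"rz":6.94,"x":0,"y":0,"z":0,"gripper":0.9},{"rx":0,"ry":0,"rz":6.94,"x":0,"y":0,"z":0,"gripper":0.9},{"rx":0,"ry":0,"rz":6.94,"x":0,"y":0,"z":0,"gripper":0.9},{"rx":0,"ry":0,"rz":6.94,"x":0,"y":0,"z":0,"gripper":0.9}]' | head -1
python3 -m crank '[{"rx":0,"ry":0,"rz":6.94,"x":0,"y":0,"z":0,"gripper":0.9},{"rx":0,"ry":0,"rz":6.94,"x":0,"y":0,"z":0,"gripper":0.9},{"rx":0,"ry":0,"rz":6.94,"x":0,"y":0,"z":0,"gripper":0.9},{"rx":0,"ry":0,"rz":6.94,"x":0,"y":0,"z":0,"gripper":0.9},{"rx":0,"ry":0,"rz":0,"x":0.015,"y":0.03,"z":0,"gripper":0.9},{"rx":0,"ry":0,"rz":0,"x":0.015,"y":0.032,"z":0,"gripper":0.9},{"rx":0,"ry":0,"rz":0,"x":0.015,"y":0.032,"z":0,"gripper":0.9},{"rx":0,"ry":0,"rz":0,"x":0.015,"y":0.032,"z":0,"gripper":0.9},{"rx":0,"ry":0,"rz":0,"x":0.015,"y":0.03,"z":0,"gripper":0.9},{"rx":0,"ry":0,"rz":0,"x":0,"y":0,"z":0,"gripper":0.9}]'
python3 -m crank '[{"rx":0,"ry":0,"rz":0,"x":0,"y":0,"z":0,"gripper":0.9},{"rx":0,"ry":0,"rz":0,"x":0,"y":0,"z":0,"gripper":0.9},{"rx":0,"ry":0,"rz":0,"x":0,"y":0,"z":0,"gripper":0.9}]'
python3 -c "
from h import *
go((533.1,-191.2),27.5,-3.8);print(state()['joints'])"
```

```text
time_s: 33.53
time_s: 34.37
position: [0.532, -0.2001, 0.1523]
tcp_rot: [[0.997, -0.072, -0.001], [-0.072, -0.997, -0.005], [-0.0, 0.005, -1.0]]
force: [-0.6, -1.4, -0.7]
finger_gap: 0.03
grip_force: 30.0
time_s: 34.62
position: [0.5312, -0.1918, 0.1524]
tcp_rot: [[0.998, -0.065, -0.002], [-0.065, -0.998, 0.001], [-0.002, -0.001, -1.0]]
force: [0.4, 0.5, -1.1]
finger_gap: 0.03
grip_force: 30.0
rz 0.09 xyz [  2.2  -0.6 129.9] tilt [-0.12  0.06] F [ 0.4  0.5 -1.1] gap 30.0 t 34.6167
[-15.50377593  27.04611298  41.01863276 107.17950542 -21.68479745
  53.91408529 -58.22115496]
```

```bash
python3 -m crank '[{"rx":0,"ry":0,"rz":0,"x":0.002,"y":0,"z":0.03,"gripper":0.9},{"rx":0,"ry":0,"rz":0,"x":0,"y":0,"z":0.035,"gripper":0.9},{"rx":0,"ry":0,"rz":0,"x":0,"y":0,"z":0.035,"gripper":0.9},{"rx":0,"ry":0,"rz":0,"x":0,"y":0,"z":0.02,"gripper":0.9},{"rx":0,"ry":0,"rz":0,"x":0,"y":0,"z":0.006,"gripper":0.9},{"rx":0,"ry":0,"rz":0,"x":0,"y":0,"z":0,"gripper":0.9},{"rx":0,"ry":0,"rz":0,"x":0,"y":0,"z":0,"gripper":0.9},{"rx":0,"ry":0,"rz":0,"x":0,"y":0,"z":0,"gripper":0.9}]'
```

```text
time_s: 35.28
position: [0.535, -0.1936, 0.0291]
tcp_rot: [[0.998, -0.066, 0.002], [-0.066, -0.998, -0.0], [0.002, 0.0, -1.0]]
force: [0.2, 0.3, -1.6]
finger_gap: 0.0299
grip_force: 30.0
```

```bash
python3 -m crank '[{"rx":0,"ry":0,"rz":0,"x":0,"y":0,"z":0.004,"gripper":0.9},{"rx":0,"ry":0,"rz":0,"x":0,"y":0,"z":0.0028,"gripper":0.9},{"rx":0,"ry":0,"rz":0,"x":0,"y":0,"z":0,"gripper":0.9},{"rx":0,"ry":0,"rz":0,"x":0,"y":0,"z":0,"gripper":0.9},{"rx":0,"ry":0,"rz":0,"x":0,"y":0,"z":0,"gripper":0.9}]'
python3 -m crank '[{"rx":0,"ry":0,"rz":0,"x":0,"y":0,"z":0,"gripper":0.5},{"rx":0,"ry":0,"rz":0,"x":0,"y":0,"z":0,"gripper":0.5},{"rx":0,"ry":0,"rz":0,"x":0,"y":0,"z":0,"gripper":0.5},{"rx":0,"ry":0,"rz":0,"x":0,"y":0,"z":-0.01,"gripper":0.5},{"rx":0,"ry":0,"rz":0,"x":0,"y":0,"z":-0.03,"gripper":0.5},{"rx":0,"ry":0,"rz":0,"x":0,"y":0,"z":-0.038,"gripper":0.5},{"rx":0,"ry":0,"rz":0,"x":0,"y":0,"z":-0.038,"gripper":0.5},{"rx":0,"ry":0,"rz":0,"x":0,"y":0,"z":-0.038,"gripper":0.5},{"rx":0,"ry":0,"rz":-3.5,"x":0,"y":0,"z":-0.038,"gripper":0.5},{"rx":0,"ry":0,"rz":-3.5,"x":0,"y":0,"z":-0.038,"gripper":0.5}]'
python3 -m crank '[{"rx":0,"ry":0,"rz":0,"x":0,"y":0,"z":-0.038,"gripper":0.55},{"rx":0,"ry":0,"rz":0,"x":0,"y":0,"z":-0.038,"gripper":0.55},{"rx":0,"ry":0,"rz":0,"x":0,"y":0,"z":0,"gripper":0.55},{"rx":0,"ry":0,"rz":0,"x":0,"y":0,"z":0,"gripper":0.55}]' | head -2
python3 -c "
from wedge import *
i,p,X,P=wedge(48,roi=(480,680,-260,-120));print(np.round(cv2.approxPolyDP(cv2.convexHull(P.astype(np.float32)),3,True)[:,0],1))
i,p,d=snap('top');X=wmap(i,d)*1000
m=(X[...,2]>180)&(X[...,1]>290)&(X[...,1]<345)&(X[...,0]>500)&(X[...,0]<650)
print('handle?',m.sum(),np.round(np.percentile(X[m],[2,50,98],axis=0),1).tolist())
a=1.435;go(cw(0,165-140*np.cos(a)+42*np.sin(a)),96+140*np.sin(a)+42*np.cos(a)+70,3.25);print(cw(0,165-140*np.cos(a)+42*np.sin(a)),state()['joints'])"
```

```text
time_s: 35.7
position: [0.5346, -0.1937, 0.0213]
tcp_rot: [[0.998, -0.066, 0.002], [-0.066, -0.998, -0.0], [0.002, 0.0, -1.0]]
force: [0.2, 1.4, 3.8]
finger_gap: 0.0297
grip_force: 30.0
time_s: 36.53
position: [0.5331, -0.1939, 0.2532]
tcp_rot: [[0.998, 0.058, -0.0], [0.058, -0.998, -0.0], [-0.0, 0.0, -1.0]]
force: [0.3, -0.9, -0.2]
finger_gap: 0.0437
grip_force: 0.0
time_s: 36.87
position: [0.5343, -0.1943, 0.3292]
area 1875 (array([ 575.2, -196.2]), array([ 30. , 124.8]), 86.28)
[[ 636.7 -212.6]
 [ 635.1 -206.5]
 [ 582.5 -183. ]
 [ 514.8 -177.3]
 [ 512.3 -206.7]]
handle? 249 [[522.9, 292.0, 238.2], [571.2, 312.9, 244.7], [616.2, 322.7, 249.0]]
rz -0.05 xyz [  66.1 -505.9   21.1] tilt [-0.05  0.04] F [ 0.4 -0.2 -0.5] gap 39.8 t 36.9667
[570.56101832 315.45841283] [-19.64307004  16.95012665  44.98946196  94.50905319 -12.4111986
  73.75551568 -59.18634047]
```

The wedge lies within the pad. Back to the handle.

```bash
python3 -m crank '[{"rx":0,"ry":0,"rz":0,"x":0.004,"y":-0.03,"z":0,"gripper":0.6},{"rx":0,"ry":0,"rz":0,"x":0.0048,"y":-0.037,"z":0,"gripper":0.6},{"rx":0,"ry":0,"rz":0,"x":0.0048,"y":-0.037,"z":0,"gripper":0.6},{"rx":0,"ry":0,"rz":0,"x":0.0048,"y":-0.037,"z":0,"gripper":0.6},{"rx":0,"ry":0,"rz":0,"x":0.0048,"y":-0.037,"z":0,"gripper":0.6},{"rx":0,"ry":0,"rz":0,"x":0.0048,"y":-0.037,"z":0,"gripper":0.6},{"rx":0,"ry":0,"rz":0,"x":0.0048,"y":-0.037,"z":0,"gripper":0.6},{"rx":0,"ry":0,"rz":0,"x":0.0048,"y":-0.037,"z":0,"gripper":0.6},{"rx":0,"ry":0,"rz":0,"x":0.0048,"y":-0.037,"z":0,"gripper":0.6},{"rx":0,"ry":0,"rz":0,"x":0.0048,"y":-0.037,"z":0,"gripper":0.6}]' >/dev/null
python3 -m crank '[{"rx":0,"ry":0,"rz":0,"x":0.0048,"y":-0.037,"z":0,"gripper":0.6},{"rx":0,"ry":0,"rz":0,"x":0.0048,"y":-0.037,"z":0,"gripper":0.6},{"rx":0,"ry":0,"rz":0,"x":0.0048,"y":-0.037,"z":0,"gripper":0.6},{"rx":0,"ry":0,"rz":0,"x":0.0048,"y":-0.032,"z":0,"gripper":0.6},{"rx":0,"ry":0,"rz":0,"x":0,"y":0,"z":0,"gripper":0.6},{"rx":0,"ry":0,"rz":0,"x":0,"y":0,"z":0,"gripper":0.6},{"rx":0,"ry":0,"rz":0,"x":0,"y":0,"z":0,"gripper":0.6},{"rx":0,"ry":0,"rz":0,"x":0,"y":0,"z":0,"gripper":0.6}]'
python3 -c "
from h import *
go((570.5,315.8),241,3.25)
i,p,d=snap('wrist');cv2.imwrite('pics/w8.png',p);X=wmap(i,d)*1000
m=(X[...,2]>225)&(X[...,2]<255)&(X[...,1]>305)
print(m.sum(),np.round(np.percentile(X[m],[2,50,98],axis=0),1).tolist() if m.any() else 0,rect(X[m][:,:2]/1e3) if m.any() else 0)
print(state()['joints'])"
```

```text
time_s: 38.47
position: [0.572, 0.3132, 0.3261]
tcp_rot: [[0.999, 0.053, -0.001], [0.053, -0.999, -0.001], [-0.001, 0.001, -1.0]]
force: [0.4, -0.6, -0.7]
finger_gap: 0.0352
grip_force: 0.0
rz -0.19 xyz [-1.3 -2.8 90.1] tilt [-0.05 -0.08] F [ 0.4 -0.6 -0.7] gap 35.2 t 38.4667
2303 [[527.3, 306.1, 242.5], [579.8, 315.5, 246.5], [620.7, 323.0, 248.6]] (array([573.4, 312.6]), array([100.1,  19. ]), 2.5)
[ -55.53496313   25.25389328   33.83197928   81.68646298  -14.06110721
   77.33633545 -108.10514045]
```

View pics/w8.png

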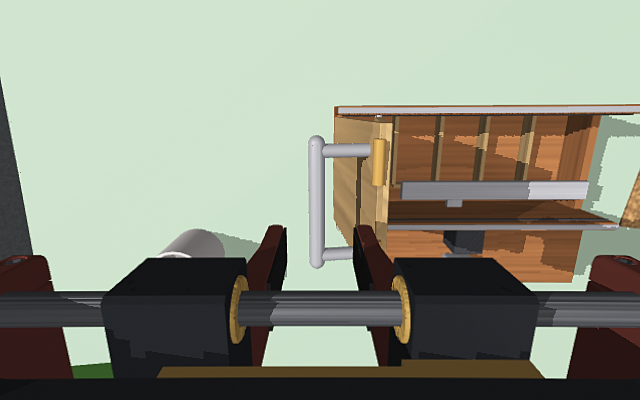

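The wrist view shows the handle bar at (316,200), between the fingers' lines, with its posts running right to the folded panels.

```bash
python3 -m crank '[{"rx":0,"ry":0,"rz":-0.2,"x":0,"y":-0.0028,"z":0.02,"gripper":0.6},{"rx":0,"ry":0,"rz":0,"x":0,"y":0,"z":0.025,"gripper":0.6},{"rx":0,"ry":0,"rz":0,"x":0,"y":0,"z":0.02,"gripper":0.6},{"rx":0,"ry":0,"rz":0,"x":0,"y":0,"z":0.015,"gripper":0.6},{"rx":0,"ry":0,"rz":0,"x":0,"y":0,"z":0.007,"gripper":0.6},{"rx":0,"ry":0,"rz":0,"x":0,"y":0,"z":0,"gripper":0.6},{"rx":0,"ry":0,"rz":0,"x":0,"y":0,"z":0,"gripper":0.6},{"rx":0,"ry":0,"rz":0,"x":0,"y":0,"z":0,"gripper":0.6}]'
python3 -c "
from h import *
go((570.5,315.8),241,3.25)"
python3 -m crank '[{"rx":0,"ry":0,"rz":0,"x":0,"y":0,"z":0,"gripper":1},{"rx":0,"ry":0,"rz":0,"x":0,"y":0,"z":0,"gripper":1},{"rx":0,"ry":0,"rz":0,"x":0,"y":0,"z":0,"gripper":1},{"rx":0,"ry":0,"rz":0,"x":0,"y":0,"z":0,"gripper":1}]'
python3 -c "
from h import *
s=state();g=s['position']*1000;q=(g[:2]-O)@C
for a in np.arange(1.36,1.46,.01): print(round(a,2),np.round([165-140*np.cos(a)+42*np.sin(a)-q[1],96+140*np.sin(a)+42*np.cos(a)-g[2]-5],1),end=' ')
p=None
print()
for a in np.linspace(1.44,0,16):
    w=np.array([165-140*np.cos(a)+42*np.sin(a),96+140*np.sin(a)+42*np.cos(a)])
    if p is not None: print(np.round(p-w,1).tolist(),end=' ')
    p=w"
```

```text
time_s: 39.18
position: [0.5724, 0.3179, 0.2411]
tcp_rot: [[0.998, 0.059, 0.002], [0.059, -0.998, 0.001], [0.002, -0.001, -1.0]]
force: [-0.1, 0.2, 0.7]
finger_gap: 0.0355
grip_force: 0.0
rz 0.12 xyz [-2.1  2.   5.1] tilt [0.09 0.06] F [-0.1  0.2  0.7] gap 35.5 t 39.1833
time_s: 39.52
position: [0.572, 0.3173, 0.2401]
tcp_rot: [[0.998, 0.059, 0.001], [0.059, -0.998, -0.001], [0.0, 0.001, -1.0]]
force: [-0.1, -3.6, 0.4]
finger_gap: 0.0122
grip_force: 1.8
1.36 [-12.7  -3.4] 1.37 [-11.2  -3.5] 1.38 [-9.8 -3.7] 1.39 [-8.3 -3.8] 1.4 [-6.9 -4. ] 1.41 [-5.4 -4.2] 1.42 [-4.  -4.4] 1.43 [-2.5 -4.6] 1.44 [-1.1 -4.8] 1.45 [ 0.4 -5.1] 
[13.9, -1.6] [14.0, -0.2] [14.0, 1.1] [13.8, 2.4] [13.5, 3.8] [13.1, 5.0] [12.5, 6.3] [11.9, 7.4] [11.1, 8.5] [10.3, 9.6] [9.3, 10.5] [8.2, 11.4] [7.1, 12.1] [5.9, 12.7] [4.7, 13.2]
```

```bash
python3 -m crank '[{"rx":0,"ry":0,"rz":0,"x":0,"y":0.001,"z":0,"gripper":0.75},{"rx":0,"ry":0,"rz":0,"x":0,"y":0,"z":0,"gripper":0.75},{"rx":0,"ry":0,"rz":0,"x":0,"y":0,"z":0.0045,"gripper":0.75},{"rx":0,"ry":0,"rz":0,"x":0,"y":0,"z":0,"gripper":0.75},{"rx":0,"ry":0,"rz":0,"x":0,"y":0,"z":0,"gripper":1},{"rx":0,"ry":0,"rz":0,"x":0,"y":0,"z":0,"gripper":1},{"rx":0,"ry":0,"rz":0,"x":0,"y":0,"z":0,"gripper":1},{"rx":0,"ry":0,"rz":0,"x":0,"y":0,"z":0,"gripper":1}]'
python3 -m crank '[{"rx":0,"ry":0,"rz":0,"x":0,"y":0.0139,"z":-0.0016,"gripper":1},{"rx":0,"ry":0,"rz":0,"x":0,"y":0.014,"z":-0.0002,"gripper":1},{"rx":0,"ry":0,"rz":0,"x":0,"y":0.014,"z":0.0011,"gripper":1},{"rx":0,"ry":0,"rz":0,"x":0,"y":0.0138,"z":0.0024,"gripper":1},{"rx":0,"ry":0,"rz":0,"x":0,"y":0.0135,"z":0.0038,"gripper":1},{"rx":0,"ry":0,"rz":0,"x":0,"y":0.0131,"z":0.005,"gripper":1},{"rx":0,"ry":0,"rz":0,"x":0,"y":0.0125,"z":0.0063,"gripper":1},{"rx":0,"ry":0,"rz":0,"x":0,"y":0.0119,"z":0.0074,"gripper":1},{"rx":0,"ry":0,"rz":0,"x":0,"y":0,"z":0,"gripper":1}]'
python3 -c "
from h import *
a=1.44*7/15;go(cw(0,165-140*np.cos(a)+42*np.sin(a)),96+140*np.sin(a)+42*np.cos(a),3.25)"
```

```text
time_s: 40.18
position: [0.5716, 0.3172, 0.235]
tcp_rot: [[0.998, 0.06, -0.0], [0.06, -0.998, 0.0], [-0.0, -0.0, -1.0]]
force: [-1.2, 0.3, -1.9]
finger_gap: 0.0107
grip_force: 30.0
time_s: 40.93
position: [0.5777, 0.208, 0.2096]
tcp_rot: [[0.998, 0.057, -0.001], [0.057, -0.998, -0.001], [-0.001, 0.001, -1.0]]
force: [-0.1, -1.4, -4.0]
finger_gap: 0.0113
grip_force: 30.0
rz 0.01 xyz [-1.  -1.6 -1.4] tilt [-0.07 -0.07] F [-0.1 -1.4 -4. ] gap 11.3 t 40.9333
```

```bash
python3 -m crank '[{"rx":0,"ry":0,"rz":0,"x":0,"y":0.0105,"z":0.0085,"gripper":1},{"rx":0,"ry":0,"rz":0,"x":0,"y":0.0103,"z":0.0096,"gripper":1},{"rx":0,"ry":0,"rz":0,"x":0,"y":0.0093,"z":0.0105,"gripper":1},{"rx":0,"ry":0,"rz":0,"x":0,"y":0.0082,"z":0.0114,"gripper":1},{"rx":0,"ry":0,"rz":0,"x":0,"y":0.0071,"z":0.0121,"gripper":1},{"rx":0,"ry":0,"rz":0,"x":0,"y":0.0059,"z":0.0127,"gripper":1},{"rx":0,"ry":0,"rz":0,"x":0,"y":0.0047,"z":0.0125,"gripper":1},{"rx":0,"ry":0,"rz":0,"x":0,"y":0,"z":0,"gripper":1},{"rx":0,"ry":0,"rz":0,"x":0,"y":0,"z":0,"gripper":1},{"rx":0,"ry":0,"rz":0,"x":0,"y":0,"z":0,"gripper":1}]'
python3 -c "
from h import *
go(cw(0,25),138,3.25)"
```

```text
time_s: 41.77
position: [0.5807, 0.1544, 0.1331]
tcp_rot: [[0.998, 0.06, -0.002], [0.06, -0.998, -0.001], [-0.002, 0.001, -1.0]]
force: [-3.3, -0.7, -6.7]
finger_gap: 0.0113
grip_force: 30.0
rz 0.17 xyz [-1.   1.3  0.1] tilt [-0.12 -0.08] F [-3.3 -0.7 -6.7] gap 11.3 t 41.7667
```

```bash
python3 -m crank '[{"rx":0,"ry":0,"rz":0,"x":0,"y":0,"z":0.0015,"gripper":1},{"rx":0,"ry":0,"rz":0,"x":0,"y":0,"z":0.001,"gripper":1},{"rx":0,"ry":0,"rz":0,"x":0,"y":0,"z":0,"gripper":1},{"rx":0,"ry":0,"rz":0,"x":0,"y":0,"z":0,"gripper":1},{"rx":0,"ry":0,"rz":0,"x":0,"y":0,"z":0,"gripper":1}]'
python3 -m crank '[{"rx":0,"ry":0,"rz":0,"x":0,"y":0,"z":0.001,"gripper":1},{"rx":0,"ry":0,"rz":0,"x":0,"y":0,"z":0.001,"gripper":1},{"rx":0,"ry":0,"rz":0,"x":0,"y":0,"z":0,"gripper":1},{"rx":0,"ry":0,"rz":0,"x":0,"y":0,"z":0,"gripper":1}]'
```

```text
time_s: 42.18
position: [0.5808, 0.154, 0.1316]
tcp_rot: [[0.998, 0.059, -0.001], [0.059, -0.998, -0.001], [-0.001, 0.001, -1.0]]
force: [-5.3, -2.4, 0.1]
finger_gap: 0.0115
grip_force: 30.0
time_s: 42.52
position: [0.5808, 0.1534, 0.1298]
tcp_rot: [[0.998, 0.059, -0.001], [0.059, -0.998, -0.001], [-0.001, 0.001, -1.0]]
force: [-6.6, -4.6, 1.9]
finger_gap: 0.0113
grip_force: 30.0
```

```bash
python3 -m crank '[{"rx":0,"ry":0,"rz":0,"x":0,"y":0,"z":0.002,"gripper":1},{"rx":0,"ry":0,"rz":0,"x":0,"y":0,"z":0,"gripper":1},{"rx":0,"ry":0,"rz":0,"x":0,"y":0,"z":0,"gripper":1}]'
python3 -m crank '[{"rx":0,"ry":0,"rz":0,"x":0,"y":0,"z":0,"gripper":0.5},{"rx":0,"ry":0,"rz":0,"x":0,"y":0,"z":0,"gripper":0.5},{"rx":0,"ry":0,"rz":0,"x":0,"y":0,"z":0,"gripper":0.5},{"rx":0,"ry":0,"rz":0,"x":0,"y":0,"z":-0.03,"gripper":0.5},{"rx":0,"ry":0,"rz":0,"x":0,"y":0,"z":-0.038,"gripper":0.5},{"rx":0,"ry":0,"rz":0,"x":0,"y":0,"z":-0.038,"gripper":0.5},{"rx":0,"ry":0,"rz":0,"x":0,"y":0,"z":-0.038,"gripper":0.5},{"rx":0,"ry":0,"rz":0,"x":-0.037,"y":0,"z":0,"gripper":0.5},{"rx":0,"ry":0,"rz":0,"x":-0.037,"y":0,"z":0,"gripper":0.5},{"rx":0,"ry":0,"rz":0,"x":-0.037,"y":0,"z":0,"gripper":0.5}]'
python3 -m crank '[{"rx":0,"ry":0,"rz":0,"x":-0.037,"y":0,"z":0,"gripper":0.5},{"rx":0,"ry":0,"rz":0,"x":-0.037,"y":0,"z":0,"gripper":0.5},{"rx":0,"ry":0,"rz":0,"x":0,"y":0,"z":0,"gripper":0.5},{"rx":0,"ry":0,"rz":0,"x":0,"y":0,"z":0,"gripper":0.5}]' | head -2
cat > lid.py <<'E'
from h import *
for n in('top','scene'):
    i,p,d=snap(n);cv2.imwrite(f'pics/{n}9.png',p);X=wmap(i,d)*1000;Y=X.copy();Y[...,:2]=(X[...,:2]-O)@C
    for a,b in((-160,-120),(-110,-70),(-60,-20),(60,100),(110,150)):
        m=(abs(Y[...,0])<45)&(Y[...,1]>a)&(Y[...,1]<b)&(Y[...,2]>60)&(Y[...,2]<180);print(n,a,m.sum(),np.round(np.median(Y[m][:,2]),1))
    m=(Y[...,2]>125)&(Y[...,2]<220)&(abs(Y[...,0])<60)&(abs(Y[...,1])<80);print('handle',np.round(np.median(Y[m],axis=0),1) if m.any() else 0)
E
python3 lid.py
```

```text
time_s: 42.77
position: [0.5809, 0.1533, 0.1289]
tcp_rot: [[0.998, 0.059, -0.001], [0.059, -0.998, -0.001], [-0.001, 0.001, -1.0]]
force: [-9.0, -5.4, 11.0]
finger_gap: 0.0114
grip_force: 30.0
time_s: 43.6
position: [0.4704, 0.1481, 0.2718]
tcp_rot: [[0.998, 0.059, 0.002], [0.059, -0.998, 0.001], [0.002, -0.0, -1.0]]
force: [-1.4, 0.7, -0.4]
finger_gap: 0.0441
grip_force: 0.0
time_s: 43.93
position: [0.396, 0.1443, 0.2722]
top -160 418 100.5
top -110 415 100.3
top -60 416 100.3
top 60 408 100.3
top 110 414 100.2
handle [ -3.2  25.1 143.4]
scene -160 395 98.7
scene -110 372 98.8
scene -60 347 98.5
scene 60 309 98.5
scene 110 288 98.7
handle [  3.7  21.2 140.7]
```

The lid is flat at 100 mm along its whole length. Last look at everything.

Run:
```python
from h import *
i,p,d=snap('top');cv2.imwrite('pics/fin.png',cv2.resize(p[110:290,150:500],None,fx=2.2,fy=2.2,interpolation=cv2.INTER_CUBIC))
X=wmap(i,d)*1000;z=X[...,2]
def show(m,l):
    k,L,S,c=cv2.connectedComponentsWithStats(m.astype(np.uint8))
    for j in range(1,k):
        if S[j,4]>20:print(l,rect(X[L==j][:,:2]/1e3),round(float(np.median(z[L==j])),1))
t=(X[...,1]<-270)&(X[...,0]<620)
show((abs(z-83)<5)&t,'bar');show((abs(z-51)<5)&t,'tin top')
show((abs(z-48)<6)&(X[...,1]<-120)&(X[...,1]>-260)&(X[...,0]<680),'wedge')
show((abs(z-95)<4)&(X[...,0]<490)&(X[...,1]>80)&(X[...,1]<160)&(X[...,0]>430),'lug')
print(state()['force'],state()['time_s'])
```

```text
bar (array([ 552.6, -354.4]), array([47.5, 16. ]), 2.9) 82.7
bar (array([ 452.9, -357.7]), array([48.8, 14.9]), 2.22) 83.0
tin top (array([ 551.9, -354.9]), array([88.1, 51. ]), 1.24) 51.3
tin top (array([ 452.2, -358.4]), array([88.9, 49.7]), 0.42) 51.4
wedge (array([ 573.5, -196.1]), array([ 30.9, 124.8]), 85.0) 48.3
lug (array([482. , 123.4]), array([14.6, 32.2]), 0.87) 95.4
lug (array([452. , 121.3]), array([11.5, 34.7]), 0.78) 94.8
[0.11383402 0.29443252 0.38355086] 44.0833
```

View pics/fin.png

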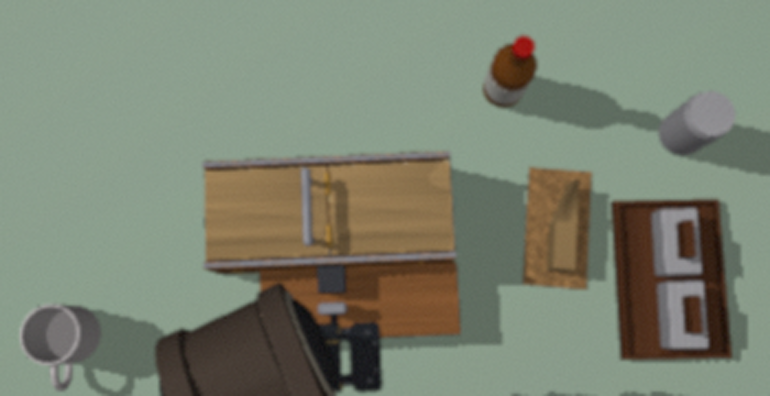

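The final view shows the lid flat, the catch shut (lug at (330,310)), the wedge on its pad at (565,230), and both tins in the tray at (680,240) and (685,315). The bottle, can and mug stand where they were, so I'm handing in.

```bash
python3 -c "
from cell import hand_in;print(hand_in())"
```

```text
the job is handed in; nothing more can be done
None
```

The job is done and handed in at about 44 s: both tins stand in the tray, the catch is shut, the wedge lies on its pad, the lid is closed flat, and the bottle, can and mug are where they were.

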